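# Unlock the stock chest, load the print jig, lock up again

## Task

Unlock the steel stock chest by its combination dial, stopping for a moment at each number: right (clockwise) to 30, left to 5, right to 35; then swing its lid up until it stands open, a little past upright. Take every charger case out and lay it flat, fully down in a nest of the white print jig, one case per nest, any nests. Then bring the lid down shut, lock it by leaving the dial at least a quarter turn away from 35, and leave the other things on the bench where they are.

Things in the scene. Friction and masses are not known exactly. Their poses are not given: they have to be found in the camera images.
- chest: green steel stock chest fixed to the bench, 248 (its x) x 214 (its y) mm, walls 4 mm, rim at z = 72 mm, lid top at 79 mm; origin: centre of its underside. In it dark foam, top at z = 32 mm, with 2 x 2 pockets 106 x 54 mm, floors at z = 22 mm, centred at chest x -57, +57, y -50, +28 mm. A keeper 8 mm wide juts 33 mm in from the middle of the -y wall at z = 68 to 73 mm.
- lid (a joint): lid angle, rad: 0 shut, grows as it opens, stop at 1.8. Hinge line along the chest's top +y edge (parallel to chest x, at chest y +107, z 74 mm): the lid swings up and over to +y. A stiff hinge holds it at any angle; 11 N at the handle lifts it, 6 N lowers it. Unless the dial is within 1.2 numbers of 35 the lock's cam (under the lid) catches the keeper: no lifting, no shutting.
- lid_handle (a point): middle of the lid's lift handle: a straight round bar, 12 mm thick, 100 mm long, parallel to chest x, its axis 36 mm above the lid's top face (30 mm free beneath), near the free -y edge: 203 mm out from the hinge line, 41 mm off the hinge plane, 70 mm to the -y side of the dial's axis. It moves with the lid.
- dial (a joint): dial angle, rad, no stops, no wrap: plus = turned left (counter-clockwise from above). 40 graduations of 0.157 rad, numbered 0 to 39 clockwise on the face from the zero mark: reading = 40 x angle / 2 pi modulo 40; left counts up, right counts down. Starts at 0.2 to 1.1; then right to 30 is -1.571, left to 5 is +0.785, right to 35 is -0.785. Stays where left.
- dial_grip (a point): on the dial's axis, 34 mm above the lid's top face, where to grip its round steel knob: 44 mm diameter, 10 to 46 mm above the lid; any grasp yaw. Under it the black dial face, 90 mm across, top 10 mm above the lid, with white graduations: the broadest is zero, every tenth is long. A black line on the knob's top also points to zero. Turning takes 0.06 N m.
- dial_index (a point): white index line on the lid, at the edge of the dial face on the chest's +x side; the graduation at this line is the reading (8 mm above the hinge plane, 50 mm from the dial's axis)
- jig: print jig, fixed to the bench: aluminium plate 232 (its x) x 208 (its y) mm with white walls that form six nests, two along x by three along y; nest floors at z = 12 mm, wall tops at z = 22 mm; origin: centre of its underside
- nest1 (a point): centre of the floor of nest 1, at jig x -56 mm, y -70 mm: a pocket 100 mm (jig x) x 44 mm (jig y), 10 mm deep; walls between nests 12 mm (along x) and 26 mm (along y) thick; empty at the start
- nest2 (a point): centre of the floor of nest 2, at jig x +56 mm, y -70 mm: a pocket 100 mm (jig x) x 44 mm (jig y), 10 mm deep; walls between nests 12 mm (along x) and 26 mm (along y) thick; empty at the start
- nest3 (a point): centre of the floor of nest 3, at jig x -56 mm, y 0 mm: a pocket 100 mm (jig x) x 44 mm (jig y), 10 mm deep; walls between nests 12 mm (along x) and 26 mm (along y) thick; empty at the start
- nest4 (a point): centre of the floor of nest 4, at jig x +56 mm, y 0 mm: a pocket 100 mm (jig x) x 44 mm (jig y), 10 mm deep; walls between nests 12 mm (along x) and 26 mm (along y) thick; empty at the start
- nest5 (a point): centre of the floor of nest 5, at jig x -56 mm, y 70 mm: a pocket 100 mm (jig x) x 44 mm (jig y), 10 mm deep; walls between nests 12 mm (along x) and 26 mm (along y) thick; empty at the start
- nest6 (a point): centre of the floor of nest 6, at jig x +56 mm, y 70 mm: a pocket 100 mm (jig x) x 44 mm (jig y), 10 mm deep; walls between nests 12 mm (along x) and 26 mm (along y) thick; empty at the start
- case1: charger case 1 (2 to 4 of the four are present, else None): an aluminium block with grey end caps, 92 (its x) x 36 (its y) x 26 (its z) mm, about 140 g, at the start lying flat in a pocket of the chest's foam, roughly along chest x; origin at the centre of its underside
- case1_mid (a point): the middle of charger case 1, 13 mm above its origin along its own z
- case2: charger case 2 (2 to 4 of the four are present, else None): an aluminium block with grey end caps, 92 (its x) x 36 (its y) x 26 (its z) mm, about 140 g, at the start lying flat in a pocket of the chest's foam, roughly along chest x; origin at the centre of its underside
- case2_mid (a point): the middle of charger case 2, 13 mm above its origin along its own z
- case3: charger case 3 (2 to 4 of the four are present, else None): an aluminium block with grey end caps, 92 (its x) x 36 (its y) x 26 (its z) mm, about 140 g, at the start lying flat in a pocket of the chest's foam, roughly along chest x; origin at the centre of its underside
- case3_mid (a point): the middle of charger case 3, 13 mm above its origin along its own z
- case4: charger case 4 (2 to 4 of the four are present, else None): an aluminium block with grey end caps, 92 (its x) x 36 (its y) x 26 (its z) mm, about 140 g, at the start lying flat in a pocket of the chest's foam, roughly along chest x; origin at the centre of its underside
- case4_mid (a point): the middle of charger case 4, 13 mm above its origin along its own z
- print_pad: bystander: pinkish silicone print pad (a dome) on a 70 mm square wooden base, 60 mm tall in all, loose; origin at the centre of its underside
- ink_tin: bystander: ink tin, 84 mm diameter, 90 mm tall, loose; origin at the centre of its underside
- tape_roll: bystander: roll of masking tape lying flat, 104 mm diameter, 25 mm high, loose; origin at the centre of its underside

How it is judged:
On the way, in this order (a step that is already met when the one before it is completed fails the run):
1. the dial has been turned right to 30 and stopped there (within one number) (value of joint dial between -1.7279 and -1.4137 rad and velocity of joint dial between -0.15 and 0.15 rad/s), for 0.3 s.
2. then left to 5 and stopped there (within one number) (value of joint dial between 0.6283 and 0.9425 rad and velocity of joint dial between -0.15 and 0.15 rad/s), for 0.3 s.
3. then right to 35 and stopped there (within one number) (value of joint dial between -0.9425 and -0.6283 rad and velocity of joint dial between -0.15 and 0.15 rad/s), for 0.3 s.
4. the lid stands open at upright or past it (more than 1.5 rad) (value of joint lid above 1.5 rad), for 0.2 s.
5. every charger case lies at rest, fully down in a nest of its own (((horizontal distance between case1_mid and nest1 below 0.0085 m and z of case1_mid in the frame of nest1 below 0.0215 m and angle between the x axis of case1 and the x axis of nest1, either way round below 0.15 rad) or (horizontal distance between case1_mid and nest2 below 0.0085 m and z of case1_mid in the frame of nest2 below 0.0215 m and angle between the x axis of case1 and the x axis of nest2, either way round below 0.15 rad) or (horizontal distance between case1_mid and nest3 below 0.0085 m and z of case1_mid in the frame of nest3 below 0.0215 m and angle between the x axis of case1 and the x axis of nest3, either way round below 0.15 rad) or (horizontal distance between case1_mid and nest4 below 0.0085 m and z of case1_mid in the frame of nest4 below 0.0215 m and angle between the x axis of case1 and the x axis of nest4, either way round below 0.15 rad) or (horizontal distance between case1_mid and nest5 below 0.0085 m and z of case1_mid in the frame of nest5 below 0.0215 m and angle between the x axis of case1 and the x axis of nest5, either way round below 0.15 rad) or (horizontal distance between case1_mid and nest6 below 0.0085 m and z of case1_mid in the frame of nest6 below 0.0215 m and angle between the x axis of case1 and the x axis of nest6, either way round below 0.15 rad)) and linear speed of each of case1, case2, case3, case4 below 0.02 m/s and ((horizontal distance between case2_mid and nest1 below 0.0085 m and z of case2_mid in the frame of nest1 below 0.0215 m and angle between the x axis of case2 and the x axis of nest1, either way round below 0.15 rad) or (horizontal distance between case2_mid and nest2 below 0.0085 m and z of case2_mid in the frame of nest2 below 0.0215 m and angle between the x axis of case2 and the x axis of nest2, either way round below 0.15 rad) or (horizontal distance between case2_mid and nest3 below 0.0085 m and z of case2_mid in the frame of nest3 below 0.0215 m and angle between the x axis of case2 and the x axis of nest3, either way round below 0.15 rad) or (horizontal distance between case2_mid and nest4 below 0.0085 m and z of case2_mid in the frame of nest4 below 0.0215 m and angle between the x axis of case2 and the x axis of nest4, either way round below 0.15 rad) or (horizontal distance between case2_mid and nest5 below 0.0085 m and z of case2_mid in the frame of nest5 below 0.0215 m and angle between the x axis of case2 and the x axis of nest5, either way round below 0.15 rad) or (horizontal distance between case2_mid and nest6 below 0.0085 m and z of case2_mid in the frame of nest6 below 0.0215 m and angle between the x axis of case2 and the x axis of nest6, either way round below 0.15 rad)) and ((horizontal distance between case3_mid and nest1 below 0.0085 m and z of case3_mid in the frame of nest1 below 0.0215 m and angle between the x axis of case3 and the x axis of nest1, either way round below 0.15 rad) or (horizontal distance between case3_mid and nest2 below 0.0085 m and z of case3_mid in the frame of nest2 below 0.0215 m and angle between the x axis of case3 and the x axis of nest2, either way round below 0.15 rad) or (horizontal distance between case3_mid and nest3 below 0.0085 m and z of case3_mid in the frame of nest3 below 0.0215 m and angle between the x axis of case3 and the x axis of nest3, either way round below 0.15 rad) or (horizontal distance between case3_mid and nest4 below 0.0085 m and z of case3_mid in the frame of nest4 below 0.0215 m and angle between the x axis of case3 and the x axis of nest4, either way round below 0.15 rad) or (horizontal distance between case3_mid and nest5 below 0.0085 m and z of case3_mid in the frame of nest5 below 0.0215 m and angle between the x axis of case3 and the x axis of nest5, either way round below 0.15 rad) or (horizontal distance between case3_mid and nest6 below 0.0085 m and z of case3_mid in the frame of nest6 below 0.0215 m and angle between the x axis of case3 and the x axis of nest6, either way round below 0.15 rad)) and ((horizontal distance between case4_mid and nest1 below 0.0085 m and z of case4_mid in the frame of nest1 below 0.0215 m and angle between the x axis of case4 and the x axis of nest1, either way round below 0.15 rad) or (horizontal distance between case4_mid and nest2 below 0.0085 m and z of case4_mid in the frame of nest2 below 0.0215 m and angle between the x axis of case4 and the x axis of nest2, either way round below 0.15 rad) or (horizontal distance between case4_mid and nest3 below 0.0085 m and z of case4_mid in the frame of nest3 below 0.0215 m and angle between the x axis of case4 and the x axis of nest3, either way round below 0.15 rad) or (horizontal distance between case4_mid and nest4 below 0.0085 m and z of case4_mid in the frame of nest4 below 0.0215 m and angle between the x axis of case4 and the x axis of nest4, either way round below 0.15 rad) or (horizontal distance between case4_mid and nest5 below 0.0085 m and z of case4_mid in the frame of nest5 below 0.0215 m and angle between the x axis of case4 and the x axis of nest5, either way round below 0.15 rad) or (horizontal distance between case4_mid and nest6 below 0.0085 m and z of case4_mid in the frame of nest6 below 0.0215 m and angle between the x axis of case4 and the x axis of nest6, either way round below 0.15 rad))), for 0.2 s.
6. the lid is shut again (value of joint lid below 0.03 rad), for 0.2 s.
At the end, for the whole second after the job is handed in: each case present lies at rest in its own nest: middle within 8.5 mm of the nest centre from above, under 21.5 mm above its floor, long axes within 0.15 rad; lid shut (under 0.03 rad); dial still and at least 1.2 rad (7.6 numbers) away from 35, either way (all of step 5 and value of joint lid below 0.03 rad and velocity of joint dial between -0.05 and 0.05 rad/s and (value of joint dial between -18.435 and -14.5518 rad or value of joint dial between -12.1518 and -8.2686 rad or value of joint dial between -5.8686 and -1.9854 rad or value of joint dial between 0.4146 and 4.2978 rad or value of joint dial between 6.6978 and 10.581 rad or value of joint dial between 12.981 and 16.8642 rad)); the robot touches nothing.
It fails at once if a bystander (print pad, ink tin, tape roll) is moved by more than 30 mm (distance of any of print_pad, ink_tin, tape_roll from where it was at the start of the episode above 0.03 m).
Of case1, case2, case3, case4 only 2 to 4 are there at a start; the rules pass over those that are not, and their reading is None.
At some moment in a run one of case1, case2, case3, case4 may be knocked a few centimetres aside while the robot is not near it.
Once in a run the grip may slacken for a moment while it holds something.
It also fails if it takes over 210 s, if anything falls off the work surface, if the arm or the gripper's body presses on something with over 40 N, if the wrist force passes 120 N, or if a joint passes its speed limit or range.

## Robot

A 6-joint arm with a two-finger parallel gripper is mounted at the origin on the work surface. World frame = base frame: x ahead of the robot, y to its left, z up, the work surface at z = 0. Lengths are in m, angles in rad, forces in N, time in s.
With the tool pointing down it reaches from about 0.275 to 0.775 m from the base axis. Payload 14.6 kg.
Tool frame: the origin (TCP) lies between the finger pads; the fingertips stand 19 mm ahead of it and the grasp point (between the pads) is the TCP; z points along the fingers, y is the line along which they close (so a half turn about z gives the same grasp; the last joint's range is limited). The gripper opens to 85 mm and grips with 20 to 120 N. Pads are 22 mm wide; open, the fingers measure 114 mm over their backs; the gripper's body (76 mm by 85 mm) begins 54 mm behind the grasp point. The pads swing forward as they close: fully open they stand 13 mm farther back than shut.
Start: joints at [-1.273, 0.263, -0.048, 1.259, 0, 1.415], TCP at [0.23, -0.472, 0.25] pointing down, gripper open.
Joint ranges: [-2.65, 2.65], [-0.89, 1.7], [-1.18, 1.37], [-2.13, 2.11], [-1.35, 1.29], [-3.14, 3.14]. Speed limits (rad/s): [1.89, 1.89, 2.57, 2.79, 3.14, 3.14].

## Interface

Orientations are given as a unit quaternion [w, x, y, z].
In Python, from bench import env gives the robot as it stands.
- The arm moves only by the tool play_rows, never from a script. Its argument "targets" is a list of rows, each an object with "xyz": the shift along the world's x, y, z in mm, a list of three; "yaw": the turn about the world's z in degrees. In form: [{"xyz": [dx, dy, dz], "yaw": yaw}, ...]. A call has exactly 8 rows; each row is the pose to reach, as a shift and turn from the pose commanded when the call began; what a row does not reach only later rows make up. A row lasts 1/8 s, in which the tool goes at most 62.5 mm and 10.7 degrees, less where a joint would pass 70% of its speed; a pose out of reach is approached as far as the arm can. A call with a gripper value outside its range is refused whole. "claw" is the opening, from -1 (shut) to 1 (fully open), so that 0 is half open, set as the call begins (left out, the last holds). The fingers move at their own pace and stop on an object; the grip force is fixed at half the most. Time passes only in rows, so rows that repeat a pose let the fingers close, or fill a call up. It gives the time, the measured TCP pose, the force, the opening and the grip force at its end, in the units of the state.
- env.observe(): the state, without advancing time (a new reading comes with each control period).
- env.get_image(name): name is "scene" or "top" or "wrist"; returns the picture (384x512x3 uint8, red, green, blue); there is no depth.
- env.camera_params(name): a dict with "intrinsics" (3x3 intrinsics, pixels), "position" and "orientation" of the camera in the world. Camera axes: x right, y up, looking along -z (the intrinsics and any distortion apply to the point x, -y, -z); pixel columns grow to the right and rows downward; lengths in m; the calibration is good to about 2 mm. A picture is of the moment at which its call begins: read the wrist's pose just before it. camera_params takes no time and is no camera call; for the wrist camera it gives the pose at the moment of the call.
- env.sign_off(): hands the job in; it is judged then, once.
The state is a dict: "time_s": time; "joint_pos": joint angles; "qvel": joint speeds; "joint_efforts": joint torques, N m; "tool_pos": TCP position; "tool_rot": TCP orientation; "ft_force": force on the tool from outside, world axes, zero at the start; "wrist_torque": the same for the moment, N m; "width": finger opening in m; "grip_force": force on a finger pad.
Only numpy, scipy, OpenCV 4.12 (cv2) and the standard library are available. Lean on these libraries where they do the work, as an engineer would, in place of code of your own. Each camera call takes 0.05 s, during which the arm holds its last target. There are 200 camera calls.

## Working session

There is one attempt and no reset: what is moved stays moved. The work goes in short steps, Python scripts to look and compute and a tool call to move; the robot and the scene stay as the last step left them, time stands still between calls to the robot, and variables do not carry over. Pictures are saved under pics/ and viewed, at most 14 in all, crops included, and the job is handed in when it is done.

Besides the shell and the picture viewer there is one more tool, called after "Request:" in YAML: its name, and indented under it one key for each argument. play_rows: Moves the arm, as the interface text tells. Its arguments: {"type":"object","properties":{"targets":{"type":"array"},"claw":{"type":"number"}},"required":["targets"]}

```bash
ls; mkdir -p pics; python3 - <<'E'
from bench import env
import cv2,numpy as np
s=env.observe();print({k:np.round(v,3) for k,v in s.items()})
a=[]
for n in ("scene","top"):
    p=env.camera_params(n);print(n,{k:np.round(v,4).tolist() if not isinstance(v,(str,type(None))) else v for k,v in p.items()})
    im=env.get_image(n);cv2.imwrite(f"pics/{n}0.png",im[:,:,::-1]);a.append(im)
E
```

```text
pics
{'time_s': np.float64(0.0), 'joint_pos': array([-1.273,  0.264, -0.049,  1.259, -0.   ,  1.415]), 'qvel': array([ 0.001,  0.   ,  0.001,  0.   , -0.   , -0.001]), 'joint_efforts': array([ 3.0000e-03, -6.3760e+01,  3.8457e+01,  1.4000e-02,  0.0000e+00,
       -0.0000e+00]), 'tool_pos': array([ 0.23 , -0.472,  0.25 ]), 'tool_rot': array([-0.001,  0.974,  0.224, -0.   ]), 'ft_force': array([ 0.591, -0.245, -0.585]), 'wrist_torque': array([ 0.014,  0.043, -0.03 ]), 'grip_force': np.float64(0.0), 'width': np.float64(0.085)}
scene {'intrinsics': [[409.6373, 0.0, 248.8431], [0.0, 409.6373, 198.1282], [0.0, 0.0, 1.0]], 'position': [1.1851, 0.4373, 0.6541], 'orientation': [0.415, 0.1925, 0.3845, 0.8018]}
top {'intrinsics': [[363.3465, 0.0, 255.8054], [0.0, 363.3465, 192.0687], [0.0, 0.0, 1.0]], 'position': [0.5063, 0.0208, 1.0589], 'orientation': [0.7155, 0.0229, -0.0467, -0.6967]}
```

View pics/top0.png

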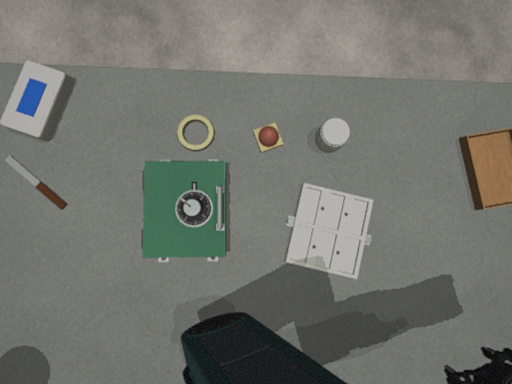

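View pics/scene0.png

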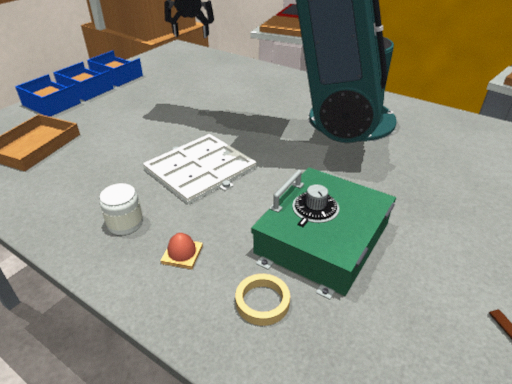

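The top view shows the chest (green, ~(186,210)) with yaw near 0, handle toward −y, dial at (193,208), and jig at ~(330,231). The print pad, tape and tin are farther ahead in x.

```bash
cat > h.py <<'E'
import numpy as np, cv2
from scipy.spatial.transform import Rotation as R
from bench import env
def rot(q): return R.from_quat([q[1],q[2],q[3],q[0]])
def cast(p,uv,z):
    K=np.array(p["intrinsics"]);uv=np.atleast_2d(np.array(uv,float))
    d=np.c_[(uv[:,0]-K[0,2])/K[0,0],-(uv[:,1]-K[1,2])/K[1,1],-np.ones(len(uv))]
    d=rot(p["orientation"]).apply(d);o=np.array(p["position"])
    return o+d*((z-o[2])/d[:,2])[:,None]
def proj(p,X):
    K=np.array(p["intrinsics"]);c=rot(p["orientation"]).inv().apply(np.atleast_2d(X)-np.array(p["position"]))
    return np.c_[K[0,2]+K[0,0]*c[:,0]/-c[:,2],K[1,2]-K[1,1]*c[:,1]/-c[:,2]]
def tool():
    s=env.observe();r=rot(s["tool_rot"]);y=r.apply([0,1,0]);x=r.apply([1,0,0])
    return s,np.degrees(np.arctan2(y[1],y[0])),x,r.apply([0,0,1])
def look(name,f=None):
    p=env.camera_params(name);im=env.get_image(name)
    if f: cv2.imwrite("pics/"+f,im[:,:,::-1])
    return p,im
def big(m):
    c,_=cv2.findContours(m.astype(np.uint8),cv2.RETR_EXTERNAL,cv2.CHAIN_APPROX_NONE)
    return max(c,key=cv2.contourArea)
E
cat > m1.py <<'E'
from h import *
p=env.camera_params("top");im=cv2.imread("pics/top0.png")[:,:,::-1].astype(int)
r,g,b=im[...,0],im[...,1],im[...,2]
m=(g>r+30)&(g>b+10);m[:,:120]=0;m[:,240:]=0;m[280:]=0
c=big(m)[:,0,:];W=cast(p,c,.079)[:,:2]
rr=cv2.minAreaRect((W*1000).astype(np.float32));print("lid",rr);print(cv2.boxPoints(rr))
m=(r>150)&(abs(r-b)<25);m[:,:285]=0;m[:,380:]=0;m[:175]=0;m[285:]=0
c=big(m)[:,0,:];W=cast(p,c,.022)[:,:2]
rr=cv2.minAreaRect((W*1000).astype(np.float32));print("jig",rr);print(cv2.boxPoints(rr))
print("dial top",cast(p,[(192,207)],.125),"tin",cast(p,[(335,130)],.09),"pad",cast(p,[(268,137)],.03),'tape',cast(p,[(196,132)],.02))
print(tool()[1:])
E
python3 m1.py; python3 - <<'E'
from h import *
a=cv2.imread('pics/top0.png')[150:290,135:385];cv2.imwrite('pics/c1.png',cv2.resize(a,None,fx=3.2,fy=3.2,interpolation=cv2.INTER_CUBIC))
E
```

```text
lid ((554.5126342773438, 179.46253967285156), (255.35101318359375, 218.4541015625), 2.203777313232422)
[[422.73138  283.6992  ]
 [431.13177   65.406685]
 [686.2939    75.22589 ]
 [677.8935   293.5184  ]]
jig ((507.3006286621094, -223.6499786376953), (244.361328125, 232.63601684570312), 77.6404800415039)
[[ 367.52625 -318.10162]
 [ 594.7707  -367.89627]
 [ 647.075   -129.19833]
 [ 419.83057  -79.40369]]
dial top [[0.55600704 0.15271608 0.125     ]] tin [[ 0.78001216 -0.22418187  0.09      ]] pad [[ 0.76951648 -0.04399809  0.03      ]] tape [[0.77981786 0.16514782 0.02      ]]
(np.float64(-64.05884785820112), array([8.99243868e-01, 4.37447647e-01, 1.47543453e-04]), array([-2.71580181e-04,  8.95559055e-04, -9.99999562e-01]))
```

View pics/c1.png

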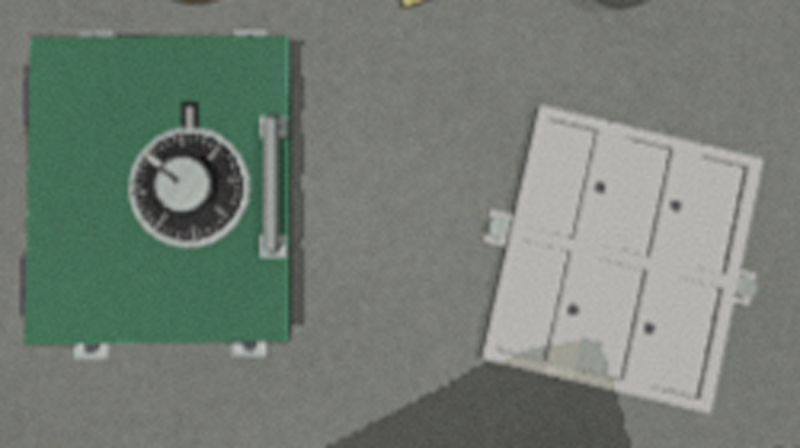

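Request:
play_rows:
  targets:
    - {"xyz": [40,80,10],"yaw": 10}
    - {"xyz": [80,160,20],"yaw": 20}
    - {"xyz": [120,240,30],"yaw": 30}
    - {"xyz": [160,310,40],"yaw": 40}
    - {"xyz": [200,380,50],"yaw": 50}
    - {"xyz": [240,450,50],"yaw": 60}
    - {"xyz": [280,520,50],"yaw": 70}
    - {"xyz": [325,560,50],"yaw": 80}
  claw: 1

```text
time_s: 1.1
tool_pos: [0.4694, -0.0341, 0.2955]
tool_rot: [0.0, 0.6, 0.8, 0.0]
ft_force: [1.0, -2.1, 0.4]
width: 0.0855
grip_force: 0.0
```

```bash
python3 - <<'E'
from h import *
s,y,_,_=tool();print(s["time_s"],s["tool_pos"],y,s["joint_pos"])
p,im=look("wrist","w1.png");print(p)
E
```

```text
1.1 [ 0.46937244 -0.03405156  0.29552342] 16.284710169063413 [-2.45770112e-01  1.58286964e-01 -6.52247461e-02  1.34691197e+00
 -1.06645734e-04  1.04080442e+00]
{'intrinsics': array([[310.44543913,   0.        , 259.41916388],
       [  0.        , 310.44543913, 189.62881498],
       [  0.        ,   0.        ,   1.        ]]), 'position': array([0.45050767, 0.02941118, 0.4188189 ]), 'orientation': array([ 0.98104774, -0.13201066, -0.01925546,  0.14052665])}
```

View pics/w1.png

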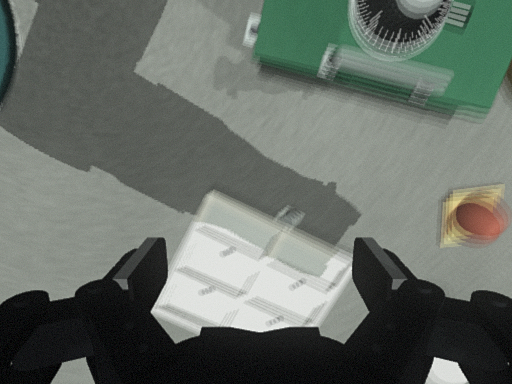

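The picture is motion-blurred: the dial is at the top (400,10), the jig below and the print pad to the right. I'll let the arm settle.

Request:
play_rows:
  targets:
    - {"xyz": [0,0,0],"yaw": 0}
    - {"xyz": [0,0,0],"yaw": 0}
    - {"xyz": [0,0,0],"yaw": 0}
    - {"xyz": [0,0,0],"yaw": 0}
    - {"xyz": [0,0,0],"yaw": 0}
    - {"xyz": [0,0,0],"yaw": 0}
    - {"xyz": [0,0,0],"yaw": 0}
    - {"xyz": [0,0,0],"yaw": 0}

```text
time_s: 2.15
tool_pos: [0.4689, -0.0361, 0.2953]
tool_rot: [-0.0, 0.602, 0.798, 0.0]
ft_force: [-1.1, -0.8, -0.3]
width: 0.0853
grip_force: 0.0
```

```bash
python3 - <<'E'
from h import *
s,y,_,_=tool();print(s["time_s"],s["tool_pos"],y)
p,im=look("wrist","w2.png");print(p["position"],proj(p,[[.5555,.1535,.089]]))
E
```

```text
2.15 [ 0.46885137 -0.03614654  0.29528422] 15.947693587992363
[0.45041782 0.02738408 0.41861687] [[402.79540345   3.35675963]]
```

View pics/w2.png

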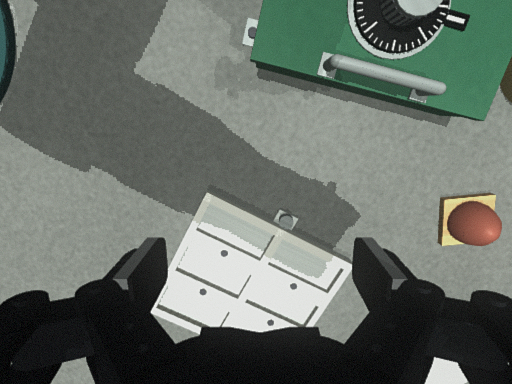

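The sharp picture shows the dial at the top edge (400,3), the handle at (385,75) and the jig at (250,260). I'll move so the camera sits over the dial.

Request:
play_rows:
  targets:
    - {"xyz": [30,35,0],"yaw": -4}
    - {"xyz": [60,70,0],"yaw": -8}
    - {"xyz": [90,105,0],"yaw": -12}
    - {"xyz": [100,125,0],"yaw": -16}
    - {"xyz": [100,125,0],"yaw": -16}
    - {"xyz": [100,125,0],"yaw": -16}
    - {"xyz": [100,125,0],"yaw": -16}
    - {"xyz": [100,125,0],"yaw": -16}

```text
time_s: 3.2
tool_pos: [0.5686, 0.0882, 0.2955]
tool_rot: [0.0, 0.708, 0.707, 0.0]
ft_force: [-0.6, -0.3, 0.5]
width: 0.0857
grip_force: 0.0
```

```bash
python3 - <<'E'
from h import *
s,y,_,_=tool();print(s["time_s"],s["tool_pos"],y)
p,im=look("wrist","w3.png");print(proj(p,[[.5555,.1535,.089],[.5555,.1535,.125]]))
cv2.imwrite("pics/w3c.png",cv2.resize(im[0:250,120:400,::-1],None,fx=2.4,fy=2.4,interpolation=cv2.INTER_CUBIC))
E
```

```text
3.2 [0.56864651 0.08823149 0.29554289] -0.08409824853388351
[[246.39617111 105.51840713]
 [244.82580733 105.62825497]]
```

View pics/w3c.png

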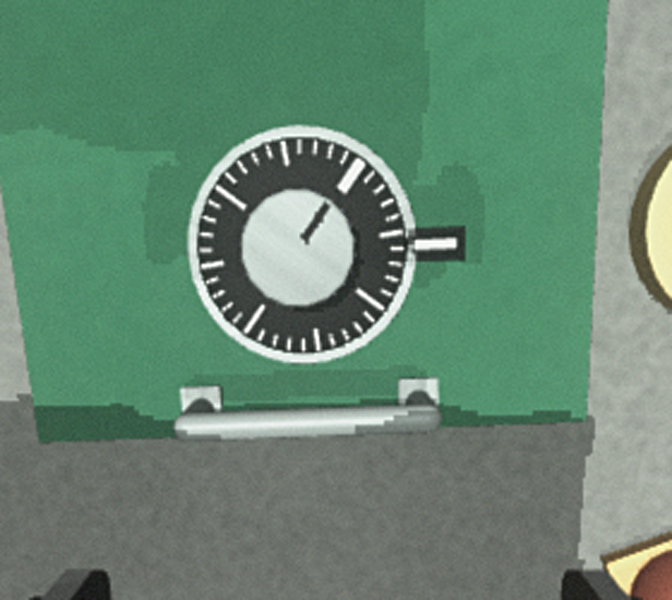

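The dial ring is centred at crop (302,245), the broad zero mark is at (350,177), the index at (435,243), and the handle runs (180,425)–(435,417).

```bash
python3 - <<'E'
from h import *
p=env.camera_params("wrist");f=lambda a:np.array(a)/2.4+[120,0]
c,z,i,k,kl=[cast(p,f(a),h)[0][:2] for a,h in (((302,245),.089),((350,177),.089),((435,243),.086),((298,248),.125),((317,220),.125))]
A=lambda a:np.degrees(np.arctan2(a[1],a[0]))
print(c,k,"idx",A(i-c),"zero",A(z-c),"knob line",A(kl-k))
h=cast(p,[f((180,425)),f((438,418))],.115);print("handle",h,h.mean(0),A(h[1]-h[0]))
e=cast(p,[f((40,442)),f((585,420))],.079);print("lid -y edge",e,A(e[1]-e[0]))
# jig from w2? lid right edge
e=cast(p,[f((607,20)),f((586,420))],.079);print("lid +x edge",e)
E
```

```text
[0.55500335 0.15699157] [0.55496536 0.15562086] idx 0.7968365326916845 zero 53.259297228983804 knob line 54.29281803128103
handle [[0.5041632  0.08440397 0.115     ]
 [0.61194296 0.08727663 0.115     ]] [0.55805308 0.0858403  0.115     ] 1.5267505577203773
lid -y edge [[0.43019217 0.06797439 0.079     ]
 [0.68575032 0.07828265 0.079     ]] 2.3098464906852514
lid +x edge [[0.68006868 0.24525374 0.079     ]
 [0.68621738 0.07828212 0.079     ]]
```

Request:
play_rows:
  targets:
    - {"xyz": [-5,30,-10],"yaw": 10}
    - {"xyz": [-14,67,-20],"yaw": 20}
    - {"xyz": [-14,67,-40],"yaw": 30}
    - {"xyz": [-14,67,-60],"yaw": 40}
    - {"xyz": [-14,67,-80],"yaw": 50}
    - {"xyz": [-14,67,-100],"yaw": 60}
    - {"xyz": [-14,67,-100],"yaw": 70}
    - {"xyz": [-14,67,-100],"yaw": 80}

```text
time_s: 4.25
tool_pos: [0.5547, 0.1555, 0.1952]
tool_rot: [-0.0, 0.085, 0.996, -0.0]
ft_force: [0.7, -0.5, -0.3]
width: 0.0854
grip_force: 0.0
```

Request:
play_rows:
  targets:
    - {"xyz": [0,0,-5],"yaw": 10}
    - {"xyz": [0,0,-15],"yaw": 20}
    - {"xyz": [0,0,-30],"yaw": 20}
    - {"xyz": [0,0,-45],"yaw": 20}
    - {"xyz": [0,0,-60],"yaw": 20}
    - {"xyz": [0,0,-73],"yaw": 20}
    - {"xyz": [0,0,-81],"yaw": 20}
    - {"xyz": [0,0,-81],"yaw": 20}

```text
time_s: 5.25
tool_pos: [0.5546, 0.1558, 0.1138]
tool_rot: [-0.0, -0.087, 0.996, -0.0]
ft_force: [0.0, 0.4, 0.2]
width: 0.0857
grip_force: 0.0
```

Request:
play_rows:
  targets:
    - {"xyz": [0,0,0],"yaw": 0}
    - {"xyz": [0,0,0],"yaw": 0}
    - {"xyz": [0,0,0],"yaw": 0}
    - {"xyz": [0,0,0],"yaw": 0}
    - {"xyz": [0,0,0],"yaw": 0}
    - {"xyz": [0,0,0],"yaw": 0}
    - {"xyz": [0,0,0],"yaw": 0}
    - {"xyz": [0,0,0],"yaw": 0}
  claw: -0.2

```text
time_s: 6.25
tool_pos: [0.555, 0.1563, 0.1151]
tool_rot: [0.001, -0.087, 0.996, 0.001]
ft_force: [-2.6, 3.6, 6.9]
width: 0.0425
grip_force: 59.9
```

```bash
python3 - <<'E'
from h import *
s,y,_,_=tool();print(s["time_s"],s["tool_pos"],y,s["width"],s["grip_force"],s["ft_force"],s["wrist_torque"],s["joint_pos"])
E
```

```text
6.25 [0.55503069 0.15628857 0.11509858] 99.95839022819762 0.042500821418763116 59.85543608665466 [-2.61422081  3.57067589  6.89072101] [ 0.59867506  0.51019724 -0.06006606] [ 1.32743455e-01  4.21366170e-01 -1.85942430e-01  9.62328295e-01
  9.49781930e-04 -4.10621523e-02]
```

Request:
play_rows:
  targets:
    - {"xyz": [0,0,0],"yaw": -10}
    - {"xyz": [0,0,0],"yaw": -20}
    - {"xyz": [0,0,0],"yaw": -30}
    - {"xyz": [0,0,0],"yaw": -40}
    - {"xyz": [0,0,0],"yaw": -50}
    - {"xyz": [0,0,0],"yaw": -60}
    - {"xyz": [0,0,0],"yaw": -70}
    - {"xyz": [0,0,0],"yaw": -80}

```text
time_s: 7.25
tool_pos: [0.5546, 0.1555, 0.1151]
tool_rot: [0.0, 0.576, 0.817, -0.0]
ft_force: [-5.6, -3.1, 10.7]
width: 0.0425
grip_force: 60.1
```

Request:
play_rows:
  targets:
    - {"xyz": [0,0,0],"yaw": -10}
    - {"xyz": [0,0,0],"yaw": -20}
    - {"xyz": [0,0,0],"yaw": -30}
    - {"xyz": [0,0,0],"yaw": -40}
    - {"xyz": [0,0,0],"yaw": -50}
    - {"xyz": [0,0,0],"yaw": -58}
    - {"xyz": [0,0,0],"yaw": -62}
    - {"xyz": [0,0,0],"yaw": -62}

```text
time_s: 8.25
tool_pos: [0.5539, 0.1557, 0.115]
tool_rot: [-0.0, 0.914, 0.406, -0.001]
ft_force: [-9.9, -1.7, 13.1]
width: 0.0423
grip_force: 60.4
```

Request:
play_rows:
  targets:
    - {"xyz": [0,0,0],"yaw": 0}
    - {"xyz": [0,0,0],"yaw": 0}
    - {"xyz": [0,0,0],"yaw": 0}
    - {"xyz": [0,0,0],"yaw": 0}
    - {"xyz": [0,0,0],"yaw": 0}
    - {"xyz": [0,0,0],"yaw": 0}
    - {"xyz": [0,0,0],"yaw": 0}
    - {"xyz": [0,0,0],"yaw": 0}

```text
time_s: 9.25
tool_pos: [0.5539, 0.1557, 0.115]
tool_rot: [-0.0, 0.914, 0.406, -0.001]
ft_force: [-9.7, -1.1, 13.6]
width: 0.0428
grip_force: 58.9
```

```bash
python3 - <<'E'
from h import *
s,y,_,_=tool();print(s["time_s"],s["tool_pos"],y,s["width"],s["wrist_torque"])
p,im=look("wrist","w4.png");print(proj(p,[[.555,.156,.089]]))
cv2.imwrite("pics/w4c.png",cv2.resize(im[60:,70:440,::-1],None,fx=1.8,fy=1.8,interpolation=cv2.INTER_CUBIC))
E
```

```text
9.25 [0.55386668 0.15566185 0.11503623] -42.05642701404268 0.042846731495841596 [-0.45924165  1.87912776 -0.05023633]
[[259.64330201 234.88762959]]
```

View pics/w4c.png

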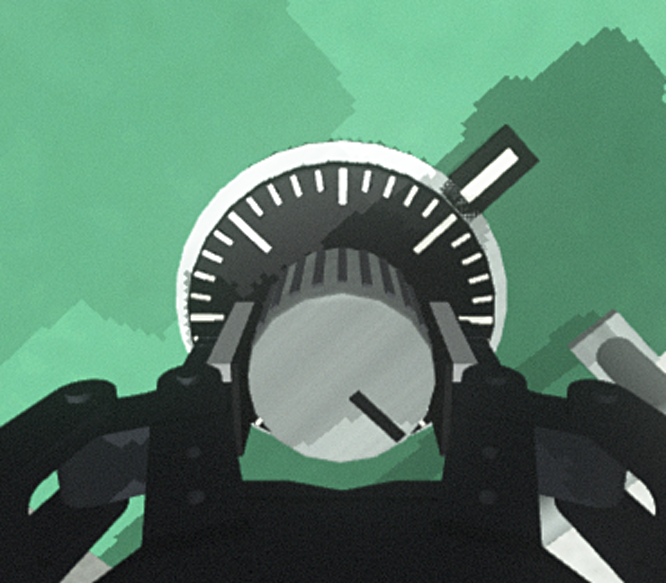

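The long 30 tick at crop (437,233) lines up with the index at (490,175), and the knob line points a quarter turn clockwise from it, so the dial stands at 30. Next, left to 5 and right to 35.

Request:
play_rows:
  targets:
    - {"xyz": [0,0,0],"yaw": 10}
    - {"xyz": [0,0,0],"yaw": 20}
    - {"xyz": [0,0,0],"yaw": 30}
    - {"xyz": [0,0,0],"yaw": 40}
    - {"xyz": [0,0,0],"yaw": 50}
    - {"xyz": [0,0,0],"yaw": 60}
    - {"xyz": [0,0,0],"yaw": 70}
    - {"xyz": [0,0,0],"yaw": 80}

```text
time_s: 10.3
tool_pos: [0.5548, 0.1556, 0.1151]
tool_rot: [0.0, 0.436, 0.9, -0.0]
ft_force: [-4.4, -2.5, 9.6]
width: 0.0427
grip_force: 59.4
```

Request:
play_rows:
  targets:
    - {"xyz": [0,0,0],"yaw": 10}
    - {"xyz": [0,0,0],"yaw": 20}
    - {"xyz": [0,0,0],"yaw": 30}
    - {"xyz": [0,0,0],"yaw": 40}
    - {"xyz": [0,0,0],"yaw": 50}
    - {"xyz": [0,0,0],"yaw": 55}
    - {"xyz": [0,0,0],"yaw": 55}
    - {"xyz": [0,0,0],"yaw": 55}

```text
time_s: 11.3
tool_pos: [0.555, 0.1562, 0.1151]
tool_rot: [0.001, -0.026, 1.0, 0.0]
ft_force: [-2.0, 2.0, 7.1]
width: 0.0422
grip_force: 59.6
```

Request:
play_rows:
  targets:
    - {"xyz": [0,0,0],"yaw": 0}
    - {"xyz": [0,0,0],"yaw": 0}
    - {"xyz": [0,0,0],"yaw": 0}
    - {"xyz": [0,0,0],"yaw": -8}
    - {"xyz": [0,0,0],"yaw": -18}
    - {"xyz": [0,0,0],"yaw": -28}
    - {"xyz": [0,0,0],"yaw": -38}
    - {"xyz": [0,0,0],"yaw": -48}

```text
time_s: 12.3
tool_pos: [0.5548, 0.1557, 0.1151]
tool_rot: [0.0, 0.386, 0.923, -0.0]
ft_force: [-4.3, -2.8, 8.8]
width: 0.0427
grip_force: 59.8
```

Request:
play_rows:
  targets:
    - {"xyz": [0,0,0],"yaw": -10}
    - {"xyz": [0,0,0],"yaw": -20}
    - {"xyz": [0,0,0],"yaw": -30}
    - {"xyz": [0,0,0],"yaw": -38}
    - {"xyz": [0,0,0],"yaw": -42}
    - {"xyz": [0,0,0],"yaw": -42}
    - {"xyz": [0,0,0],"yaw": -42}
    - {"xyz": [0,0,0],"yaw": -42}

```text
time_s: 13.3
tool_pos: [0.5544, 0.1555, 0.1151]
tool_rot: [0.0, 0.689, 0.725, -0.0]
ft_force: [-6.3, -3.1, 11.4]
width: 0.0424
grip_force: 60.1
```

```bash
python3 - <<'E'
from h import *
s,y,_,_=tool();print(s["time_s"],s["tool_pos"],y,s["width"],s["wrist_torque"])
p,im=look("wrist","w5.png")
cv2.imwrite("pics/w5c.png",cv2.resize(im[60:,70:440,::-1],None,fx=1.8,fy=1.8,interpolation=cv2.INTER_CUBIC))
E
```

```text
13.3 [0.55437326 0.15547093 0.11506281] 2.928155663433978 0.04235008215529303 [-0.6464681  1.2568866 -0.067095 ]
```

View pics/w5c.png

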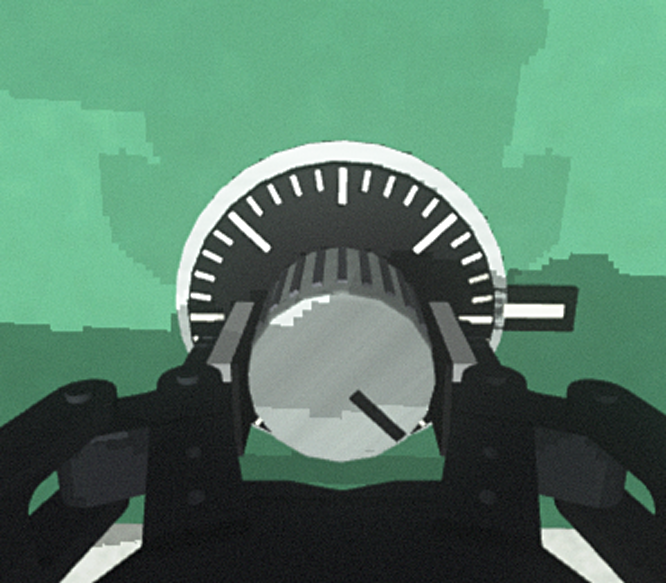

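```bash
python3 - <<'E'
from h import *
p=env.camera_params("wrist");f=lambda a:np.array(a)/1.8+[70,60]
A=lambda a:np.degrees(np.arctan2(a[1],a[0]))
for c in ([.555,.1557],[.555,.157]):
    print([A(cast(p,f(a),h)[0][:2]-c) for a,h in (((475,320),.089),((207,318),.089),((343,185),.089),((250,232),.089),((435,233),.089),((545,310.5),.087),((510,310),.087))])
E
```

```text
[np.float64(1.4725810318383734), np.float64(-176.52819161601036), np.float64(93.10605491753994), np.float64(138.43615930738954), np.float64(47.639044264752364), np.float64(4.041880746754681), np.float64(4.456060851108444)]
[np.float64(-0.47975362203853517), np.float64(-174.64516630932894), np.float64(93.21425610347205), np.float64(140.01077955365915), np.float64(46.19585894788306), np.float64(2.779091152235326), np.float64(2.9282780668743063)]
```

Dial is at 35 within about 1–2°. Now to the handle.

Request:
play_rows:
  targets:
    - {"xyz": [0,0,0],"yaw": 0}
    - {"xyz": [0,0,0],"yaw": 0}
    - {"xyz": [0,0,0],"yaw": 0}
    - {"xyz": [0,0,5],"yaw": 0}
    - {"xyz": [0,0,20],"yaw": 0}
    - {"xyz": [0,0,40],"yaw": 0}
    - {"xyz": [0,0,66],"yaw": 0}
    - {"xyz": [0,0,66],"yaw": 10}
  claw: 0.8

```text
time_s: 14.35
tool_pos: [0.5559, 0.156, 0.1833]
tool_rot: [0.001, 0.622, 0.783, 0.001]
ft_force: [0.1, 1.0, -0.5]
width: 0.0767
grip_force: 0.0
```

Request:
play_rows:
  targets:
    - {"xyz": [0,-10,0],"yaw": 10}
    - {"xyz": [2,-20,0],"yaw": 20}
    - {"xyz": [2,-40,0],"yaw": 30}
    - {"xyz": [2,-60,0],"yaw": 40}
    - {"xyz": [2,-70,0],"yaw": 50}
    - {"xyz": [2,-70,0],"yaw": 60}
    - {"xyz": [2,-70,0],"yaw": 70}
    - {"xyz": [2,-70,0],"yaw": 79}
  claw: -0.1

```text
time_s: 15.35
tool_pos: [0.5571, 0.0858, 0.1815]
tool_rot: [0.001, -0.02, 1.0, -0.0]
ft_force: [-0.3, -0.9, -0.7]
width: 0.0383
grip_force: 0.0
```

Request:
play_rows:
  targets:
    - {"xyz": [0,0,0],"yaw": 0}
    - {"xyz": [0,0,-10],"yaw": 0}
    - {"xyz": [0,0,-20],"yaw": 0}
    - {"xyz": [0,0,-30],"yaw": 0}
    - {"xyz": [0,0,-42],"yaw": 0}
    - {"xyz": [0,0,-54],"yaw": 0}
    - {"xyz": [0,0,-64],"yaw": 0}
    - {"xyz": [0,0,-64],"yaw": 0}

```text
time_s: 16.35
tool_pos: [0.5564, 0.0858, 0.1155]
tool_rot: [-0.001, -0.017, 1.0, 0.0]
ft_force: [-1.0, 0.3, -0.3]
width: 0.0382
grip_force: 0.0
```

Request:
play_rows:
  targets:
    - {"xyz": [0,0,0],"yaw": 0}
    - {"xyz": [0,0,0],"yaw": 0}
    - {"xyz": [0,0,0],"yaw": 0}
    - {"xyz": [0,0,0],"yaw": 0}
    - {"xyz": [0,0,0],"yaw": 0}
    - {"xyz": [0,0,0],"yaw": 0}
    - {"xyz": [0,0,0],"yaw": 0}
    - {"xyz": [0,0,0],"yaw": 0}
  claw: -1

```text
time_s: 17.35
tool_pos: [0.5571, 0.0862, 0.1168]
tool_rot: [0.0, -0.017, 1.0, 0.0]
ft_force: [-0.9, 5.1, 5.3]
width: 0.0102
grip_force: 58.6
```

```bash
python3 - <<'E'
from h import *
s,y,_,_=tool();print(s["time_s"],s["tool_pos"],y,s["width"],s["ft_force"],s["wrist_torque"])
# lid path (mm) relative to start
for t in np.arange(0,1.70,.1):
    yy=-203*np.cos(t)+41*np.sin(t);zz=203*np.sin(t)+41*np.cos(t)
    dy,dz=yy+203,zz-41
    print(round(t,2),np.round([-dy*np.sin(np.radians(2)),dy,dz]))
E
```

```text
17.35 [0.55711189 0.08619662 0.1168255 ] 91.96096753413991 0.010234157816571304 [-0.94966762  5.13810489  5.34303549] [1.05027006 0.24820365 0.03801403]
0.0 [-0.  0.  0.]
0.1 [-0.  5. 20.]
0.2 [-0. 12. 40.]
0.3 [-1. 21. 58.]
0.4 [-1. 32. 76.]
0.5 [-2. 45. 92.]
0.6 [ -2.  59. 107.]
0.7 [ -3.  74. 121.]
0.8 [ -3.  91. 133.]
0.9 [ -4. 109. 144.]
1.0 [ -4. 128. 152.]
1.1 [ -5. 147. 159.]
1.2 [ -6. 168. 163.]
1.3 [ -7. 188. 166.]
1.4 [ -7. 209. 166.]
1.5 [ -8. 230. 164.]
1.6 [ -9. 250. 161.]
```

Request:
play_rows:
  targets:
    - {"xyz": [0,2,10],"yaw": 0}
    - {"xyz": [0,5,20],"yaw": 0}
    - {"xyz": [0,12,40],"yaw": 0}
    - {"xyz": [-1,21,58],"yaw": 0}
    - {"xyz": [-1,32,76],"yaw": 0}
    - {"xyz": [-2,45,92],"yaw": 0}
    - {"xyz": [-2,59,107],"yaw": 0}
    - {"xyz": [-3,74,121],"yaw": 0}

```text
time_s: 18.35
tool_pos: [0.5544, 0.1569, 0.2385]
tool_rot: [0.001, -0.016, 1.0, -0.004]
ft_force: [3.7, -17.3, 7.8]
width: 0.0095
grip_force: 59.0
```

Request:
play_rows:
  targets:
    - {"xyz": [0,17,12],"yaw": 0}
    - {"xyz": [-1,35,23],"yaw": 0}
    - {"xyz": [-1,54,31],"yaw": 0}
    - {"xyz": [-2,73,38],"yaw": 0}
    - {"xyz": [-3,94,42],"yaw": 0}
    - {"xyz": [-4,114,45],"yaw": 0}
    - {"xyz": [-4,135,45],"yaw": 0}
    - {"xyz": [-5,156,43],"yaw": 0}

```text
time_s: 19.35
tool_pos: [0.5489, 0.3156, 0.2824]
tool_rot: [0.001, -0.017, 1.0, -0.001]
ft_force: [-2.9, -7.1, 14.9]
width: 0.0097
grip_force: 66.6
```

Request:
play_rows:
  targets:
    - {"xyz": [0,10,-1],"yaw": 0}
    - {"xyz": [-1,20,-3],"yaw": 0}
    - {"xyz": [-1,30,-6],"yaw": 0}
    - {"xyz": [-1,30,-6],"yaw": 0}
    - {"xyz": [-1,30,-6],"yaw": 0}
    - {"xyz": [-1,30,-6],"yaw": 0}
    - {"xyz": [-1,30,-6],"yaw": 0}
    - {"xyz": [-1,30,-6],"yaw": 0}

```text
time_s: 20.35
tool_pos: [0.5477, 0.3465, 0.2748]
tool_rot: [0.0, -0.017, 1.0, 0.001]
ft_force: [-3.9, 5.8, 4.0]
width: 0.0098
grip_force: 67.5
```

```bash
python3 - <<'E'
from h import *
s,y,_,_=tool();print(s["time_s"],s["tool_pos"],y,s["width"],s["ft_force"],s["wrist_torque"],s["joint_pos"])
look("scene","s1.png")
E
```

```text
20.35 [0.54766491 0.34645512 0.27481321] 91.98850581425434 0.009788662926964661 [-3.93342965  5.76405298  4.04090755] [1.05243478 0.59353941 0.25590889] [4.37967471e-01 4.81686158e-01 3.60616844e-01 1.44875441e+00
 1.09057416e-03 4.03262351e-01]
```

View pics/s1.png

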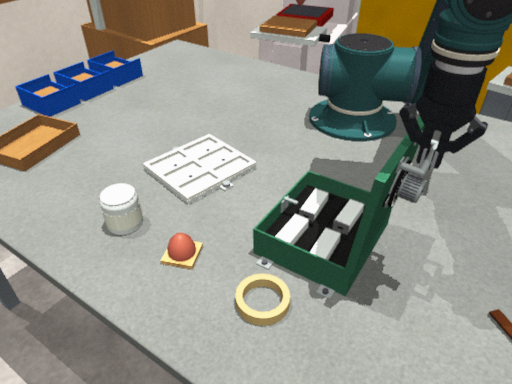

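The lid stands open and four cases (all white blocks) are in the chest. I'll release partially, rise, and go to a view covering both chest and jig.

Request:
play_rows:
  targets:
    - {"xyz": [0,0,0],"yaw": 0}
    - {"xyz": [0,0,0],"yaw": 0}
    - {"xyz": [0,0,0],"yaw": 0}
    - {"xyz": [0,0,0],"yaw": 0}
    - {"xyz": [0,0,15],"yaw": 0}
    - {"xyz": [0,0,40],"yaw": 0}
    - {"xyz": [0,0,65],"yaw": 0}
    - {"xyz": [0,0,92],"yaw": 0}
  claw: -0.4

```text
time_s: 21.4
tool_pos: [0.5477, 0.3457, 0.3671]
tool_rot: [-0.0, -0.017, 1.0, -0.0]
ft_force: [0.8, -0.8, 0.5]
width: 0.0256
grip_force: 0.0
```

Request:
play_rows:
  targets:
    - {"xyz": [6,-30,5],"yaw": 0}
    - {"xyz": [12,-85,5],"yaw": 0}
    - {"xyz": [18,-140,5],"yaw": 0}
    - {"xyz": [24,-195,5],"yaw": 0}
    - {"xyz": [30,-250,5],"yaw": 0}
    - {"xyz": [37,-305,5],"yaw": -1}
    - {"xyz": [37,-350,5],"yaw": -2}
    - {"xyz": [37,-366,5],"yaw": -2}
  claw: 0.3

```text
time_s: 22.4
tool_pos: [0.5848, -0.0225, 0.3712]
tool_rot: [-0.0, 0.002, 1.0, -0.0]
ft_force: [0.3, -0.1, -0.8]
width: 0.0558
grip_force: 0.0
```

Request:
play_rows:
  targets:
    - {"xyz": [0,0,0],"yaw": 0}
    - {"xyz": [0,0,0],"yaw": 0}
    - {"xyz": [0,0,0],"yaw": 0}
    - {"xyz": [0,0,0],"yaw": 0}
    - {"xyz": [0,0,0],"yaw": 0}
    - {"xyz": [0,0,0],"yaw": 0}
    - {"xyz": [0,0,0],"yaw": 0}
    - {"xyz": [0,0,0],"yaw": 0}

```text
time_s: 23.4
tool_pos: [0.5849, -0.0202, 0.3713]
tool_rot: [0.0, 0.001, 1.0, -0.0]
ft_force: [-0.4, -0.4, -1.1]
width: 0.0558
grip_force: 0.0
```

```bash
python3 - <<'E'
from h import *
s,y,_,_=tool();print(s["time_s"],s["tool_pos"],y,s["width"],s["ft_force"])
look("wrist","w6.png");look("top","t1.png")
E
```

```text
23.4 [ 0.58485678 -0.02024955  0.37130589] 89.9388225806342 0.05583085473821268 [-0.42442132 -0.40140317 -1.09024792]
```

View pics/w6.png

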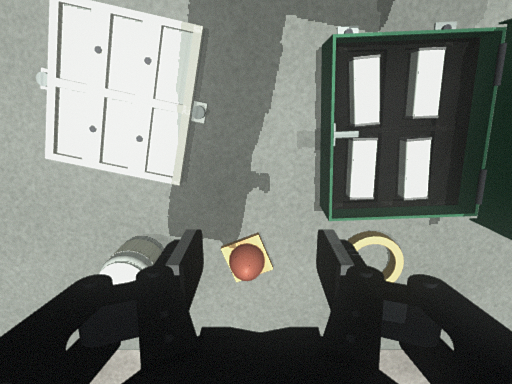

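The wrist view shows the jig at (125,90) and four white cases in the chest at (367,88), (428,82), (362,168), (415,168), with the keeper at (345,134).

```bash
cat > m2.py <<'E'
from h import *
p=env.camera_params("wrist");im=cv2.imread("pics/w6.png").astype(int)
g=im.min(2)
def rects(m,z,amin):
    m=cv2.morphologyEx(m.astype(np.uint8),cv2.MORPH_OPEN,np.ones((9,9)))
    cs,_=cv2.findContours(m,cv2.RETR_EXTERNAL,cv2.CHAIN_APPROX_NONE);o=[]
    for c in cs:
        if cv2.contourArea(c)<amin: continue
        W=(cast(p,c[:,0],z)[:,:2]*1000).astype(np.float32)
        (x,y),(w,h),a=cv2.minAreaRect(W)
        if w<h: w,h,a=h,w,a-90
        a=(a+90)%180-90
        o.append(np.round([x,y,w,h,a],1))
    return o
m=g>170;m[:,:338]=0;m[:,470:]=0;m[205:]=0
print("cases");[print(r) for r in rects(m,.048,800)]
m=g>140;m[:,215:]=0;m[200:]=0;m[:,:40]=0
print("jig");[print(r) for r in rects(m,.022,3000)]
print('corners?',cast(p,[(55,0),(202,28),(180,185),(45,158)],.022))
E
python3 m2.py
```

```text
cases
[610.3 210.   86.1  34.4   4.6]
[609.8 130.9  85.5  34.6   1.3]
[500.8 126.2  86.1  34.5   5.8]
[490.4 209.5  85.2  34.4   2.1]
jig
[ 524.6 -232.2  322.7  219.7  -10.6]
corners? [[ 0.38172676 -0.29684891  0.022     ]
 [ 0.41615949 -0.09991254  0.022     ]
 [ 0.64007198 -0.14561265  0.022     ]
 [ 0.59709726 -0.34989767  0.022     ]]
```

```bash
python3 - <<'E'
from h import *
for cam,f,roi in (("wrist","pics/w6.png",(70,30,180,160)),("top","pics/t1.png",(300,195,360,265))):
    p=env.camera_params(cam);im=cv2.imread(f);g=im.max(2)[roi[1]:roi[3],roi[0]:roi[2]]
    bh=cv2.morphologyEx(g,cv2.MORPH_BLACKHAT,np.ones((13,13)))
    n,l,st,ce=cv2.connectedComponentsWithStats((bh>50).astype(np.uint8))
    k=[i for i in range(1,n) if (st[i,4]>=25 if cam=="wrist" else st[i,4]>=3) and max(st[i,2:4])<16 and abs(st[i,2]-st[i,3])<4]
    c=ce[k]+roi[:2];W=cast(p,c,.022)[:,:2]*1000;print(cam,np.round(c,1).tolist(),np.round(W,1).tolist(),W.mean(0))
E
```

```text
wrist [[97.9, 49.4], [147.4, 60.3], [92.3, 128.4], [139.0, 138.2]] [[443.3, -247.4], [457.7, -179.3], [552.5, -270.9], [567.1, -202.5]] [ 505.13979815 -225.01129532]
top [] [] [nan nan]<stdin>:7: RuntimeWarning: Mean of empty slice.
  ret = um.true_divide(
```

Jig centre (505,−225), yaw −12°. First case A (610,210) → nest 6 (575,−168).

Request:
play_rows:
  targets:
    - {"xyz": [5,40,0],"yaw": 1}
    - {"xyz": [10,85,0],"yaw": 2}
    - {"xyz": [15,130,-20],"yaw": 3}
    - {"xyz": [20,175,-50],"yaw": 4}
    - {"xyz": [25,215,-90],"yaw": 5}
    - {"xyz": [25,230,-140],"yaw": 5}
    - {"xyz": [25,230,-190],"yaw": 5}
    - {"xyz": [25,230,-230],"yaw": 5}

```text
time_s: 24.5
tool_pos: [0.6092, 0.21, 0.1393]
tool_rot: [-0.0, -0.043, 0.999, -0.0]
ft_force: [0.7, 0.0, -0.8]
width: 0.0555
grip_force: 0.0
```

Request:
play_rows:
  targets:
    - {"xyz": [0,0,-20],"yaw": 0}
    - {"xyz": [0,0,-40],"yaw": 0}
    - {"xyz": [0,0,-58],"yaw": 0}
    - {"xyz": [0,0,-70],"yaw": 0}
    - {"xyz": [0,0,-80],"yaw": 0}
    - {"xyz": [0,0,-88],"yaw": 0}
    - {"xyz": [0,0,-88],"yaw": 0}
    - {"xyz": [0,0,-88],"yaw": 0}

```text
time_s: 25.5
tool_pos: [0.6101, 0.2099, 0.0537]
tool_rot: [0.0, -0.043, 0.999, 0.0]
ft_force: [0.6, -0.4, 0.4]
width: 0.0556
grip_force: 0.0
```

Request:
play_rows:
  targets:
    - {"xyz": [0,0,0],"yaw": 0}
    - {"xyz": [0,0,0],"yaw": 0}
    - {"xyz": [0,0,0],"yaw": 0}
    - {"xyz": [0,0,0],"yaw": 0}
    - {"xyz": [0,0,0],"yaw": 0}
    - {"xyz": [0,0,5],"yaw": 0}
    - {"xyz": [0,0,25],"yaw": 0}
    - {"xyz": [0,0,50],"yaw": 0}
  claw: -0.4

```text
time_s: 26.5
tool_pos: [0.6095, 0.2097, 0.1037]
tool_rot: [-0.001, -0.043, 0.999, -0.0]
ft_force: [0.3, 0.6, -1.0]
width: 0.0346
grip_force: 59.9
```

```bash
python3 - <<'E'
from h import *
s,y,_,_=tool();print(s["time_s"],s["tool_pos"],y,s["width"],s["grip_force"],s["ft_force"],s["wrist_torque"])
E
```

```text
26.5 [0.60951524 0.20974488 0.10370743] 94.9448508262432 0.034584137394172404 59.9394428730011 [ 0.32024381  0.5974885  -1.03734589] [ 0.01208158  0.006564   -0.02412069]
```

Request:
play_rows:
  targets:
    - {"xyz": [0,0,50],"yaw": 0}
    - {"xyz": [-5,-50,60],"yaw": -3}
    - {"xyz": [-10,-105,60],"yaw": -6}
    - {"xyz": [-16,-160,60],"yaw": -9}
    - {"xyz": [-22,-215,60],"yaw": -12}
    - {"xyz": [-28,-270,60],"yaw": -15}
    - {"xyz": [-35,-325,60],"yaw": -17}
    - {"xyz": [-35,-378,60],"yaw": -17}

```text
time_s: 27.5
tool_pos: [0.5742, -0.17, 0.1638]
tool_rot: [0.0, 0.105, 0.994, -0.0]
ft_force: [1.1, 1.6, -0.8]
width: 0.0344
grip_force: 60.1
```

```bash
python3 - <<'E'
from h import *
s,y,_,_=tool();print(s["time_s"],s["tool_pos"],y,s["width"],s["grip_force"],s["ft_force"])
E
```

```text
27.5 [ 0.57422907 -0.1699806   0.16377988] 77.89779430717977 0.03443389853532089 60.126192569732666 [ 1.09473395  1.55986793 -0.76715671]
```

Request:
play_rows:
  targets:
    - {"xyz": [0,0,-30],"yaw": 0}
    - {"xyz": [0,0,-60],"yaw": 0}
    - {"xyz": [0,0,-85],"yaw": 0}
    - {"xyz": [0,0,-100],"yaw": 0}
    - {"xyz": [0,0,-110],"yaw": 0}
    - {"xyz": [0,0,-116],"yaw": 0}
    - {"xyz": [0,0,-119],"yaw": 0}
    - {"xyz": [0,0,-119],"yaw": 0}

```text
time_s: 28.5
tool_pos: [0.575, -0.1682, 0.0445]
tool_rot: [0.0, 0.105, 0.994, -0.0]
ft_force: [0.1, -0.1, -0.8]
width: 0.0345
grip_force: 60.2
```

Request:
play_rows:
  targets:
    - {"xyz": [0,0,0],"yaw": 0}
    - {"xyz": [0,0,0],"yaw": 0}
    - {"xyz": [0,0,0],"yaw": 0}
    - {"xyz": [0,0,0],"yaw": 0}
    - {"xyz": [0,0,20],"yaw": 0}
    - {"xyz": [0,0,50],"yaw": 0}
    - {"xyz": [0,0,100],"yaw": 0}
    - {"xyz": [0,20,150],"yaw": 5}
  claw: 0.3

```text
time_s: 29.5
tool_pos: [0.5746, -0.1487, 0.1957]
tool_rot: [-0.0, 0.061, 0.998, -0.0]
ft_force: [0.4, 0.5, -0.4]
width: 0.0551
grip_force: 0.0
```

Request:
play_rows:
  targets:
    - {"xyz": [5,30,50],"yaw": 5}
    - {"xyz": [10,60,100],"yaw": 7}
    - {"xyz": [10,90,140],"yaw": 7}
    - {"xyz": [10,120,165],"yaw": 7}
    - {"xyz": [10,128,177],"yaw": 7}
    - {"xyz": [10,128,177],"yaw": 7}
    - {"xyz": [10,128,177],"yaw": 7}
    - {"xyz": [10,128,177],"yaw": 7}

```text
time_s: 30.5
tool_pos: [0.5847, -0.0207, 0.3706]
tool_rot: [-0.001, 0.001, 1.0, 0.0]
ft_force: [-0.2, -0.6, -0.4]
width: 0.0555
grip_force: 0.0
```

```bash
sed -i 's/^p=env.*$/import sys\ns,yw,_,_=tool();print(s["time_s"],s["tool_pos"],yw)\np,im=look("wrist",sys.argv[1]);im=im.astype(int)/' m2.py; python3 m2.py w7.png
```

```text
30.5 [ 0.58467608 -0.02069739  0.37061458] 89.90147687012406
cases
[610.5 130.8  85.6  34.8   1.2]
[500.9 125.7  86.4  34.2   5.7]
[490.6 209.4  85.8  34.5   2.1]
jig
[ 523.9 -232.1  322.1  219.8  -10.6]
corners? [[ 0.38114743 -0.29685895  0.022     ]
 [ 0.41567064 -0.10015087  0.022     ]
 [ 0.63924851 -0.14587762  0.022     ]
 [ 0.59621644 -0.34981973  0.022     ]]
```

View pics/w7.png

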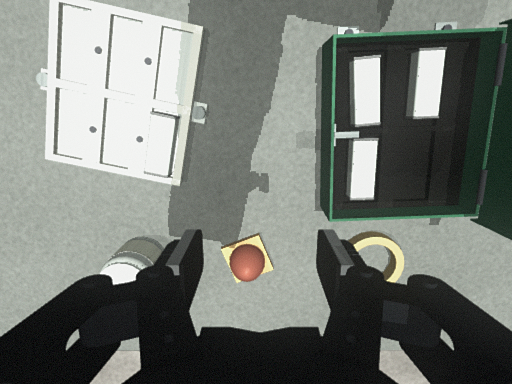

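Case A appears seated in nest 6 (165,145), and three cases remain at unchanged places. Next B → nest 2.

Request:
play_rows:
  targets:
    - {"xyz": [8,40,-10],"yaw": 0}
    - {"xyz": [16,80,-30],"yaw": 1}
    - {"xyz": [25,120,-60],"yaw": 1}
    - {"xyz": [25,151,-100],"yaw": 1}
    - {"xyz": [25,151,-140],"yaw": 1}
    - {"xyz": [25,151,-180],"yaw": 1}
    - {"xyz": [25,151,-220],"yaw": 1}
    - {"xyz": [25,151,-250],"yaw": 1}

```text
time_s: 31.55
tool_pos: [0.6091, 0.1304, 0.1193]
tool_rot: [-0.001, -0.008, 1.0, -0.0]
ft_force: [0.7, -0.9, 0.4]
width: 0.0553
grip_force: 0.0
```

Request:
play_rows:
  targets:
    - {"xyz": [0,0,-20],"yaw": 0}
    - {"xyz": [0,0,-38],"yaw": 0}
    - {"xyz": [0,0,-52],"yaw": 0}
    - {"xyz": [0,0,-62],"yaw": 0}
    - {"xyz": [0,0,-67],"yaw": 0}
    - {"xyz": [0,0,-67],"yaw": 0}
    - {"xyz": [0,0,-67],"yaw": 0}
    - {"xyz": [0,0,-67],"yaw": 0}

```text
time_s: 32.55
tool_pos: [0.6101, 0.1309, 0.0547]
tool_rot: [0.0, -0.008, 1.0, 0.0]
ft_force: [0.8, 0.3, 0.3]
width: 0.0554
grip_force: 0.0
```

Request:
play_rows:
  targets:
    - {"xyz": [0,0,0],"yaw": 0}
    - {"xyz": [0,0,0],"yaw": 0}
    - {"xyz": [0,0,0],"yaw": 0}
    - {"xyz": [0,0,0],"yaw": 0}
    - {"xyz": [0,0,5],"yaw": 0}
    - {"xyz": [0,0,25],"yaw": 0}
    - {"xyz": [0,0,65],"yaw": 0}
    - {"xyz": [0,0,110],"yaw": 0}
  claw: -0.4

```text
time_s: 33.55
tool_pos: [0.6094, 0.1308, 0.1653]
tool_rot: [-0.001, -0.008, 1.0, -0.0]
ft_force: [1.1, -0.5, -0.6]
width: 0.0345
grip_force: 60.0
```

Request:
play_rows:
  targets:
    - {"xyz": [-8,-55,0],"yaw": -2}
    - {"xyz": [-16,-110,0],"yaw": -4}
    - {"xyz": [-24,-165,0],"yaw": -6}
    - {"xyz": [-32,-220,0],"yaw": -8}
    - {"xyz": [-40,-275,0],"yaw": -10}
    - {"xyz": [-50,-330,0],"yaw": -12}
    - {"xyz": [-60,-385,0],"yaw": -13}
    - {"xyz": [-64,-436,0],"yaw": -13}

```text
time_s: 34.55
tool_pos: [0.5451, -0.3071, 0.1646]
tool_rot: [0.0, 0.105, 0.994, -0.0]
ft_force: [1.0, 0.1, -1.1]
width: 0.0341
grip_force: 60.0
```

```bash
python3 - <<'E'
from h import *
s,y,_,_=tool();print(s["time_s"],s["tool_pos"],y,s["width"],s["grip_force"],s["ft_force"])
E
```

```text
34.55 [ 0.54511547 -0.3071081   0.16464577] 77.89565340556952 0.03410085905308735 60.010528564453125 [ 0.95274608  0.09383431 -1.12032408]
```

Request:
play_rows:
  targets:
    - {"xyz": [0,0,-30],"yaw": 0}
    - {"xyz": [0,0,-60],"yaw": 0}
    - {"xyz": [0,0,-85],"yaw": 0}
    - {"xyz": [0,0,-100],"yaw": 0}
    - {"xyz": [0,0,-110],"yaw": 0}
    - {"xyz": [0,0,-116],"yaw": 0}
    - {"xyz": [0,0,-119],"yaw": 0}
    - {"xyz": [0,0,-119],"yaw": 0}

```text
time_s: 35.55
tool_pos: [0.546, -0.3053, 0.0455]
tool_rot: [0.0, 0.105, 0.994, -0.0]
ft_force: [0.2, 1.0, -1.2]
width: 0.0344
grip_force: 60.1
```

Request:
play_rows:
  targets:
    - {"xyz": [0,0,0],"yaw": 0}
    - {"xyz": [0,0,0],"yaw": 0}
    - {"xyz": [0,0,0],"yaw": 0}
    - {"xyz": [0,0,0],"yaw": 0}
    - {"xyz": [0,0,20],"yaw": 0}
    - {"xyz": [0,0,60],"yaw": 0}
    - {"xyz": [5,30,110],"yaw": 3}
    - {"xyz": [10,60,150],"yaw": 6}
  claw: 0.3

```text
time_s: 36.55
tool_pos: [0.5559, -0.2447, 0.1973]
tool_rot: [0.0, 0.052, 0.999, -0.0]
ft_force: [0.1, -0.2, -0.5]
width: 0.0554
grip_force: 0.0
```

Request:
play_rows:
  targets:
    - {"xyz": [6,45,35],"yaw": 3}
    - {"xyz": [12,90,70],"yaw": 6}
    - {"xyz": [18,135,105],"yaw": 6}
    - {"xyz": [24,175,140],"yaw": 6}
    - {"xyz": [29,210,170],"yaw": 6}
    - {"xyz": [29,225,175],"yaw": 6}
    - {"xyz": [29,225,175],"yaw": 6}
    - {"xyz": [29,225,175],"yaw": 6}

```text
time_s: 37.55
tool_pos: [0.5846, -0.021, 0.3692]
tool_rot: [-0.001, 0.001, 1.0, 0.0]
ft_force: [-0.5, -0.3, 0.2]
width: 0.0557
grip_force: 0.0
```

```bash
python3 m2.py w8.png
```

```text
37.55 [ 0.58459835 -0.02103651  0.36920531] 89.9030092912899
cases
[500.7 126.1  86.4  34.5   5.8]
[490.7 209.5  85.3  34.5   2.1]
jig
[ 523.6 -231.8  321.1  219.4  -10.6]
corners? [[ 0.38123402 -0.29652268  0.022     ]
 [ 0.41567748 -0.1003286   0.022     ]
 [ 0.63861782 -0.14590574  0.022     ]
 [ 0.59571661 -0.34927458  0.022     ]]
```

Request:
play_rows:
  targets:
    - {"xyz": [-20,35,-10],"yaw": 2}
    - {"xyz": [-40,70,-30],"yaw": 4}
    - {"xyz": [-60,105,-60],"yaw": 6}
    - {"xyz": [-84,146,-100],"yaw": 6}
    - {"xyz": [-84,146,-140],"yaw": 6}
    - {"xyz": [-84,146,-180],"yaw": 6}
    - {"xyz": [-84,146,-220],"yaw": 6}
    - {"xyz": [-84,146,-250],"yaw": 6}

```text
time_s: 38.6
tool_pos: [0.5, 0.1249, 0.1183]
tool_rot: [-0.001, -0.051, 0.999, -0.0]
ft_force: [0.9, -0.4, 0.2]
width: 0.0555
grip_force: 0.0
```

Request:
play_rows:
  targets:
    - {"xyz": [0,0,-20],"yaw": 0}
    - {"xyz": [0,0,-38],"yaw": 0}
    - {"xyz": [0,0,-52],"yaw": 0}
    - {"xyz": [0,0,-62],"yaw": 0}
    - {"xyz": [0,0,-66],"yaw": 0}
    - {"xyz": [0,0,-66],"yaw": 0}
    - {"xyz": [0,0,-66],"yaw": 0}
    - {"xyz": [0,0,-66],"yaw": 0}

```text
time_s: 39.6
tool_pos: [0.5011, 0.1259, 0.0547]
tool_rot: [0.0, -0.052, 0.999, 0.0]
ft_force: [-0.6, -0.4, 0.4]
width: 0.0558
grip_force: 0.0
```

Request:
play_rows:
  targets:
    - {"xyz": [0,0,0],"yaw": 0}
    - {"xyz": [0,0,0],"yaw": 0}
    - {"xyz": [0,0,0],"yaw": 0}
    - {"xyz": [0,0,0],"yaw": 0}
    - {"xyz": [0,0,5],"yaw": 0}
    - {"xyz": [0,0,25],"yaw": 0}
    - {"xyz": [0,0,65],"yaw": 0}
    - {"xyz": [0,0,110],"yaw": 0}
  claw: -0.4

```text
time_s: 40.6
tool_pos: [0.5004, 0.1258, 0.1654]
tool_rot: [-0.001, -0.052, 0.999, -0.0]
ft_force: [1.0, -0.4, -0.3]
width: 0.0345
grip_force: 60.0
```

Request:
play_rows:
  targets:
    - {"xyz": [-5,-40,0],"yaw": -4}
    - {"xyz": [-10,-80,0],"yaw": -8}
    - {"xyz": [-15,-120,0],"yaw": -12}
    - {"xyz": [-20,-160,0],"yaw": -16}
    - {"xyz": [-25,-200,0],"yaw": -18}
    - {"xyz": [-30,-240,0],"yaw": -18}
    - {"xyz": [-36,-271,0],"yaw": -18}
    - {"xyz": [-36,-271,0],"yaw": -18}

```text
time_s: 41.6
tool_pos: [0.4645, -0.1468, 0.1644]
tool_rot: [0.0, 0.106, 0.994, -0.0]
ft_force: [-0.4, 0.5, -0.4]
width: 0.0346
grip_force: 60.1
```

```bash
python3 - <<'E'
from h import *
s,y,_,_=tool();print(s["time_s"],s["tool_pos"],y,s["width"],s["grip_force"],s["ft_force"])
E
```

```text
41.6 [ 0.46454218 -0.1468287   0.16441696] 77.7901576669533 0.03458172703581536 60.08342385292053 [-0.38352003  0.53501601 -0.4448426 ]
```

Request:
play_rows:
  targets:
    - {"xyz": [0,1,-30],"yaw": 0}
    - {"xyz": [0,1,-60],"yaw": 0}
    - {"xyz": [0,1,-85],"yaw": 0}
    - {"xyz": [0,1,-100],"yaw": 0}
    - {"xyz": [0,1,-110],"yaw": 0}
    - {"xyz": [0,1,-116],"yaw": 0}
    - {"xyz": [0,1,-119],"yaw": 0}
    - {"xyz": [0,1,-119],"yaw": 0}

```text
time_s: 42.6
tool_pos: [0.465, -0.1442, 0.0455]
tool_rot: [0.0, 0.105, 0.994, -0.0]
ft_force: [-0.8, 0.3, -0.6]
width: 0.0345
grip_force: 60.1
```

Request:
play_rows:
  targets:
    - {"xyz": [0,0,0],"yaw": 0}
    - {"xyz": [0,0,0],"yaw": 0}
    - {"xyz": [0,0,0],"yaw": 0}
    - {"xyz": [0,0,0],"yaw": 0}
    - {"xyz": [0,0,20],"yaw": 0}
    - {"xyz": [0,0,60],"yaw": 0}
    - {"xyz": [15,15,105],"yaw": 3}
    - {"xyz": [30,30,150],"yaw": 6}
  claw: 0.3

```text
time_s: 43.6
tool_pos: [0.4949, -0.1138, 0.1969]
tool_rot: [0.0, 0.052, 0.999, -0.0]
ft_force: [0.2, -0.7, -1.2]
width: 0.0555
grip_force: 0.0
```

Request:
play_rows:
  targets:
    - {"xyz": [20,20,40],"yaw": 3}
    - {"xyz": [40,40,80],"yaw": 6}
    - {"xyz": [60,60,120],"yaw": 6}
    - {"xyz": [80,80,155],"yaw": 6}
    - {"xyz": [90,95,175],"yaw": 6}
    - {"xyz": [90,95,175],"yaw": 6}
    - {"xyz": [90,95,175],"yaw": 6}
    - {"xyz": [90,95,175],"yaw": 6}

```text
time_s: 44.6
tool_pos: [0.5842, -0.0197, 0.3696]
tool_rot: [-0.001, 0.001, 1.0, 0.0]
ft_force: [0.8, -0.5, 0.2]
width: 0.0557
grip_force: 0.0
```

```bash
python3 m2.py w9.png
```

```text
44.6 [ 0.58423211 -0.01972145  0.36957814] 89.90299055706274
cases
[490.6 209.4  85.4  34.6   2. ]
jig
[ 523.2 -231.2  321.6  218.3  -10.6]
corners? [[ 0.38094017 -0.29531085  0.022     ]
 [ 0.41539382 -0.09901199  0.022     ]
 [ 0.63849196 -0.14463402  0.022     ]
 [ 0.59555463 -0.34813854  0.022     ]]
```

Request:
play_rows:
  targets:
    - {"xyz": [-20,40,0],"yaw": 1}
    - {"xyz": [-40,85,-20],"yaw": 2}
    - {"xyz": [-60,130,-50],"yaw": 2}
    - {"xyz": [-80,175,-80],"yaw": 2}
    - {"xyz": [-94,215,-115],"yaw": 2}
    - {"xyz": [-94,229,-160],"yaw": 2}
    - {"xyz": [-94,229,-205],"yaw": 2}
    - {"xyz": [-94,229,-250],"yaw": 2}

```text
time_s: 45.65
tool_pos: [0.4903, 0.2096, 0.1188]
tool_rot: [0.0, -0.017, 1.0, -0.0]
ft_force: [0.7, 0.5, -0.8]
width: 0.0555
grip_force: 0.0
```

Request:
play_rows:
  targets:
    - {"xyz": [0,0,-20],"yaw": 0}
    - {"xyz": [0,0,-38],"yaw": 0}
    - {"xyz": [0,0,-52],"yaw": 0}
    - {"xyz": [0,0,-62],"yaw": 0}
    - {"xyz": [0,0,-66],"yaw": 0}
    - {"xyz": [0,0,-66],"yaw": 0}
    - {"xyz": [0,0,-66],"yaw": 0}
    - {"xyz": [0,0,-66],"yaw": 0}

```text
time_s: 46.65
tool_pos: [0.491, 0.2099, 0.0546]
tool_rot: [0.0, -0.017, 1.0, 0.0]
ft_force: [0.4, 0.2, -0.2]
width: 0.0558
grip_force: 0.0
```

Request:
play_rows:
  targets:
    - {"xyz": [0,0,0],"yaw": 0}
    - {"xyz": [0,0,0],"yaw": 0}
    - {"xyz": [0,0,0],"yaw": 0}
    - {"xyz": [0,0,0],"yaw": 0}
    - {"xyz": [0,0,5],"yaw": 0}
    - {"xyz": [0,0,25],"yaw": 0}
    - {"xyz": [0,0,65],"yaw": 0}
    - {"xyz": [0,0,110],"yaw": 0}
  claw: -0.4

```text
time_s: 47.65
tool_pos: [0.4904, 0.2097, 0.1654]
tool_rot: [-0.001, -0.017, 1.0, -0.0]
ft_force: [0.7, 0.0, -1.4]
width: 0.0345
grip_force: 60.1
```

Request:
play_rows:
  targets:
    - {"xyz": [-5,-50,0],"yaw": -2}
    - {"xyz": [-10,-100,0],"yaw": -4}
    - {"xyz": [-15,-150,0],"yaw": -6}
    - {"xyz": [-20,-200,0],"yaw": -8}
    - {"xyz": [-25,-250,0],"yaw": -10}
    - {"xyz": [-30,-300,0],"yaw": -12}
    - {"xyz": [-35,-350,0],"yaw": -14}
    - {"xyz": [-40,-400,0],"yaw": -14}

```text
time_s: 48.65
tool_pos: [0.4504, -0.1918, 0.1645]
tool_rot: [0.0, 0.105, 0.994, -0.0]
ft_force: [1.3, 0.4, -1.3]
width: 0.0342
grip_force: 60.3
```

Request:
play_rows:
  targets:
    - {"xyz": [-7,-45,0],"yaw": 0}
    - {"xyz": [-15,-92,0],"yaw": 0}
    - {"xyz": [-15,-92,0],"yaw": 0}
    - {"xyz": [-15,-92,0],"yaw": 0}
    - {"xyz": [-15,-92,0],"yaw": 0}
    - {"xyz": [-15,-92,0],"yaw": 0}
    - {"xyz": [-15,-92,0],"yaw": 0}
    - {"xyz": [-15,-92,0],"yaw": 0}

```text
time_s: 49.65
tool_pos: [0.4359, -0.282, 0.1644]
tool_rot: [0.0, 0.105, 0.994, -0.0]
ft_force: [-0.2, -0.4, -1.6]
width: 0.0345
grip_force: 60.4
```

```bash
python3 - <<'E'
from h import *
s,y,_,_=tool();print(s["time_s"],s["tool_pos"],y,s["width"],s["grip_force"],s["ft_force"])
E
```

```text
49.65 [ 0.43593978 -0.28195294  0.16435917] 77.96376673916627 0.034518814284234034 60.41059613227844 [-0.24631647 -0.37584991 -1.55823351]
```

Request:
play_rows:
  targets:
    - {"xyz": [0,0,-30],"yaw": 0}
    - {"xyz": [0,0,-60],"yaw": 0}
    - {"xyz": [0,0,-85],"yaw": 0}
    - {"xyz": [0,0,-100],"yaw": 0}
    - {"xyz": [0,0,-110],"yaw": 0}
    - {"xyz": [0,0,-116],"yaw": 0}
    - {"xyz": [0,0,-119],"yaw": 0}
    - {"xyz": [0,0,-119],"yaw": 0}

```text
time_s: 50.65
tool_pos: [0.436, -0.2823, 0.0455]
tool_rot: [0.0, 0.105, 0.994, -0.0]
ft_force: [0.1, 0.3, -1.1]
width: 0.0343
grip_force: 60.4
```

Request:
play_rows:
  targets:
    - {"xyz": [0,0,0],"yaw": 0}
    - {"xyz": [0,0,0],"yaw": 0}
    - {"xyz": [0,0,0],"yaw": 0}
    - {"xyz": [0,0,0],"yaw": 0}
    - {"xyz": [0,0,20],"yaw": 0}
    - {"xyz": [0,0,60],"yaw": 0}
    - {"xyz": [15,10,105],"yaw": 3}
    - {"xyz": [30,20,150],"yaw": 6}
  claw: 0.3

```text
time_s: 51.65
tool_pos: [0.466, -0.2619, 0.1969]
tool_rot: [0.0, 0.052, 0.999, -0.0]
ft_force: [0.7, -0.5, -0.3]
width: 0.0555
grip_force: 0.0
```

Request:
play_rows:
  targets:
    - {"xyz": [20,10,40],"yaw": 3}
    - {"xyz": [40,20,80],"yaw": 6}
    - {"xyz": [60,30,120],"yaw": 6}
    - {"xyz": [85,37,155],"yaw": 6}
    - {"xyz": [100,37,165],"yaw": 6}
    - {"xyz": [100,37,165],"yaw": 6}
    - {"xyz": [100,37,165],"yaw": 6}
    - {"xyz": [100,37,165],"yaw": 6}

```text
time_s: 52.65
tool_pos: [0.5651, -0.2252, 0.36]
tool_rot: [-0.0, 0.001, 1.0, 0.0]
ft_force: [0.5, -0.1, 1.7]
width: 0.0555
grip_force: 0.0
```

```bash
python3 - <<'E'
from h import *
s,y,_,_=tool();print(s["time_s"],s["tool_pos"],y)
p,im=look("wrist","w10.png")
n=np.array([[436.1,-281.9],[545.7,-305.1],[450.7,-213.4],[560.3,-236.6],[465.3,-144.9],[574.9,-168.1]])/1000
print(proj(p,np.c_[n,[.038]*6]).round(0).tolist())
cv2.imwrite("pics/w10c.png",cv2.resize(im[:300,100:420,::-1],None,fx=2,fy=2,interpolation=cv2.INTER_CUBIC))
E
```

```text
52.65 [ 0.56508541 -0.22520349  0.35995845] 89.91565279299101
[[217.0, 56.0], [204.0, 139.0], [268.0, 68.0], [252.0, 149.0], [319.0, 79.0], [299.0, 159.0]]
```

View pics/w10c.png

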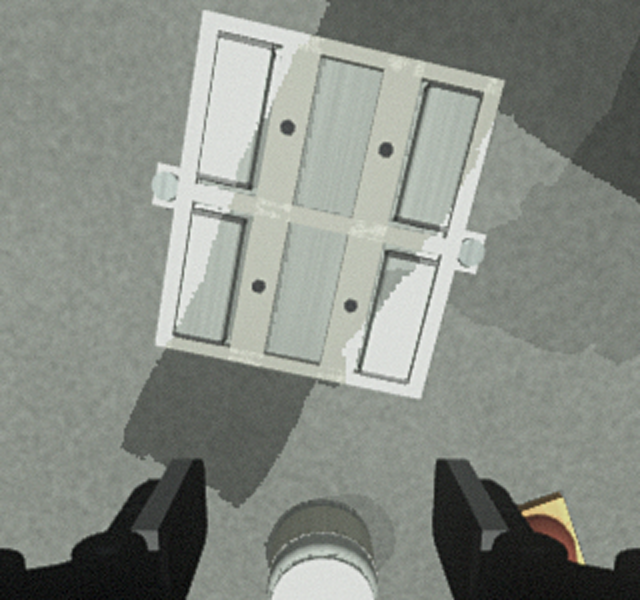

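All four cases sit in nests 1, 2, 5 and 6 — crop (235,112), (210,277), (440,155), (399,318) — with even dark gaps. Now back to the lid handle.

Request:
play_rows:
  targets:
    - {"xyz": [-3,50,10],"yaw": 0}
    - {"xyz": [-5,100,10],"yaw": 0}
    - {"xyz": [-8,150,10],"yaw": 0}
    - {"xyz": [-10,200,10],"yaw": 0}
    - {"xyz": [-12,250,10],"yaw": 1}
    - {"xyz": [-14,300,10],"yaw": 2}
    - {"xyz": [-16,350,10],"yaw": 2}
    - {"xyz": [-18,400,10],"yaw": 2}
  claw: -0.4

```text
time_s: 53.7
tool_pos: [0.5472, 0.1761, 0.3703]
tool_rot: [0.0, -0.017, 1.0, -0.0]
ft_force: [1.2, -0.6, -0.1]
width: 0.0259
grip_force: 0.0
```

Request:
play_rows:
  targets:
    - {"xyz": [0,40,0],"yaw": 0}
    - {"xyz": [0,80,0],"yaw": 0}
    - {"xyz": [0,120,0],"yaw": 0}
    - {"xyz": [0,155,0],"yaw": 0}
    - {"xyz": [0,171,0],"yaw": 0}
    - {"xyz": [0,171,0],"yaw": 0}
    - {"xyz": [0,171,0],"yaw": 0}
    - {"xyz": [0,171,0],"yaw": 0}

```text
time_s: 54.7
tool_pos: [0.548, 0.3448, 0.3707]
tool_rot: [0.0, -0.016, 1.0, 0.0]
ft_force: [-0.2, 0.5, -0.6]
width: 0.0256
grip_force: 0.0
```

```bash
python3 - <<'E'
from h import *
s,y,_,_=tool();print(s["time_s"],s["tool_pos"],y,s["width"],s["ft_force"])
E
```

```text
54.7 [0.5480132  0.34477275 0.37066222] 91.8780387517046 0.02556556130499716 [-0.16893757  0.54494432 -0.59637264]
```

Request:
play_rows:
  targets:
    - {"xyz": [0,2,-15],"yaw": 0}
    - {"xyz": [0,2,-30],"yaw": 0}
    - {"xyz": [0,2,-45],"yaw": 0}
    - {"xyz": [0,2,-60],"yaw": 0}
    - {"xyz": [0,2,-75],"yaw": 0}
    - {"xyz": [0,2,-88],"yaw": 0}
    - {"xyz": [0,2,-96],"yaw": 0}
    - {"xyz": [0,2,-96],"yaw": 0}

```text
time_s: 55.7
tool_pos: [0.5477, 0.3476, 0.274]
tool_rot: [-0.0, -0.017, 1.0, -0.0]
ft_force: [0.2, -0.5, 0.7]
width: 0.0254
grip_force: 0.0
```

Request:
play_rows:
  targets:
    - {"xyz": [0,0,0],"yaw": 0}
    - {"xyz": [0,0,0],"yaw": 0}
    - {"xyz": [0,0,0],"yaw": 0}
    - {"xyz": [0,0,0],"yaw": 0}
    - {"xyz": [0,0,0],"yaw": 0}
    - {"xyz": [0,0,0],"yaw": 0}
    - {"xyz": [0,0,0],"yaw": 0}
    - {"xyz": [0,0,0],"yaw": 0}
  claw: -1

```text
time_s: 56.7
tool_pos: [0.548, 0.3477, 0.2748]
tool_rot: [0.0, -0.017, 1.0, -0.0]
ft_force: [-1.3, -4.2, 5.7]
width: 0.0098
grip_force: 58.8
```

```bash
python3 - <<'E'
from h import *
s,y,_,_=tool();print(s["time_s"],s["tool_pos"],y,s["width"],s["grip_force"],s["ft_force"])
E
```

```text
56.7 [0.54795397 0.34773455 0.27476634] 91.94129699062673 0.009768970358261426 58.78782033920288 [-1.29690343 -4.17892597  5.6739593 ]
```

Request:
play_rows:
  targets:
    - {"xyz": [0,-10,2],"yaw": 0}
    - {"xyz": [1,-31,5],"yaw": 0}
    - {"xyz": [2,-52,7],"yaw": 0}
    - {"xyz": [2,-73,7],"yaw": 0}
    - {"xyz": [3,-93,4],"yaw": 0}
    - {"xyz": [4,-114,0],"yaw": 0}
    - {"xyz": [5,-133,-7],"yaw": 0}
    - {"xyz": [5,-152,-15],"yaw": 0}

```text
time_s: 57.7
tool_pos: [0.5538, 0.1959, 0.2601]
tool_rot: [0.002, -0.017, 1.0, 0.001]
ft_force: [7.9, 8.8, -5.0]
width: 0.0099
grip_force: 63.0
```

Request:
play_rows:
  targets:
    - {"xyz": [1,-18,-11],"yaw": 0}
    - {"xyz": [1,-35,-23],"yaw": 0}
    - {"xyz": [2,-50,-37],"yaw": 0}
    - {"xyz": [2,-64,-52],"yaw": 0}
    - {"xyz": [3,-77,-68],"yaw": 0}
    - {"xyz": [3,-88,-86],"yaw": 0}
    - {"xyz": [4,-97,-104],"yaw": 0}
    - {"xyz": [4,-100,-114],"yaw": 0}

```text
time_s: 58.7
tool_pos: [0.5575, 0.0948, 0.145]
tool_rot: [0.001, -0.017, 1.0, -0.001]
ft_force: [2.2, -9.8, 7.7]
width: 0.0096
grip_force: 65.7
```

Request:
play_rows:
  targets:
    - {"xyz": [0,-3,-10],"yaw": 0}
    - {"xyz": [0,-6,-20],"yaw": 0}
    - {"xyz": [0,-8,-27],"yaw": 0}
    - {"xyz": [0,-8,-30],"yaw": 0}
    - {"xyz": [0,-8,-31],"yaw": 0}
    - {"xyz": [0,-8,-31],"yaw": 0}
    - {"xyz": [0,-8,-31],"yaw": 0}
    - {"xyz": [0,-8,-31],"yaw": 0}

```text
time_s: 59.7
tool_pos: [0.5578, 0.0865, 0.1146]
tool_rot: [0.001, -0.017, 1.0, -0.002]
ft_force: [3.3, -12.0, 0.6]
width: 0.0097
grip_force: 66.9
```

```bash
python3 - <<'E'
from h import *
s,y,_,_=tool();print(s["time_s"],s["tool_pos"],y,s["width"],s["grip_force"],s["ft_force"])
E
```

```text
59.7 [0.5578061  0.08648647 0.11455263] 91.89274492922489 0.009656145649270234 66.93050265312195 [  3.25284984 -12.02949456   0.64691855]
```

Request:
play_rows:
  targets:
    - {"xyz": [0,0,-1],"yaw": 0}
    - {"xyz": [0,0,-2],"yaw": 0}
    - {"xyz": [0,0,-3],"yaw": 0}
    - {"xyz": [0,0,-3],"yaw": 0}
    - {"xyz": [0,0,-3],"yaw": 0}
    - {"xyz": [0,0,-3],"yaw": 0}
    - {"xyz": [0,0,-3],"yaw": 0}
    - {"xyz": [0,0,-3],"yaw": 0}

```text
time_s: 60.7
tool_pos: [0.5579, 0.0864, 0.114]
tool_rot: [0.002, -0.017, 1.0, -0.002]
ft_force: [-9.5, -13.9, 37.4]
width: 0.0099
grip_force: 71.0
```

```bash
python3 - <<'E'
from h import *
s,y,_,_=tool();print(s["time_s"],s["tool_pos"],y,s["width"],s["grip_force"],s["ft_force"])
look("scene","s2.png")
E
```

```text
60.7 [0.55793842 0.08642517 0.11400209] 91.89565255795016 0.00987123263541958 70.9773051738739 [ -9.47193656 -13.85379986  37.44034038]
```

View pics/s2.png

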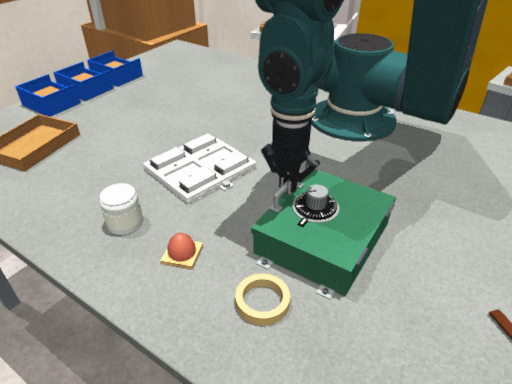

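The lid rests hard on its stop (shut), and all four cases are in the jig at (168,158)–(232,163). Release, go to the dial, and turn it right.

Request:
play_rows:
  targets:
    - {"xyz": [0,0,3],"yaw": 0}
    - {"xyz": [0,0,3],"yaw": 0}
    - {"xyz": [0,0,3],"yaw": 0}
    - {"xyz": [0,0,3],"yaw": 0}
    - {"xyz": [0,0,3],"yaw": 0}
    - {"xyz": [0,0,20],"yaw": 0}
    - {"xyz": [0,0,45],"yaw": 0}
    - {"xyz": [0,0,70],"yaw": 0}
  claw: -0.1

```text
time_s: 61.75
tool_pos: [0.5567, 0.0878, 0.1819]
tool_rot: [-0.0, -0.017, 1.0, 0.0]
ft_force: [0.4, -0.5, -1.0]
width: 0.0388
grip_force: 0.0
```

Request:
play_rows:
  targets:
    - {"xyz": [-1,15,0],"yaw": 0}
    - {"xyz": [-2,30,0],"yaw": 0}
    - {"xyz": [-3,50,0],"yaw": 0}
    - {"xyz": [-3,69,0],"yaw": 0}
    - {"xyz": [-3,69,0],"yaw": 0}
    - {"xyz": [-3,69,0],"yaw": 0}
    - {"xyz": [-3,69,0],"yaw": 0}
    - {"xyz": [-3,69,0],"yaw": 0}
  claw: 0.5

```text
time_s: 62.75
tool_pos: [0.5539, 0.1564, 0.1813]
tool_rot: [0.0, -0.017, 1.0, -0.0]
ft_force: [-0.5, -0.8, 0.3]
width: 0.064
grip_force: 0.0
```

```bash
python3 - <<'E'
from h import *
s,y,_,_=tool();print(s["time_s"],s["tool_pos"],y,s["width"],s["ft_force"])
E
```

```text
62.75 [0.55392633 0.15640957 0.18131189] 91.90550425156017 0.06398716454426552 [-0.47390926 -0.79319745  0.28915404]
```

Request:
play_rows:
  targets:
    - {"xyz": [1,0,-15],"yaw": 0}
    - {"xyz": [1,0,-30],"yaw": 0}
    - {"xyz": [1,0,-42],"yaw": 0}
    - {"xyz": [1,0,-52],"yaw": 0}
    - {"xyz": [1,0,-60],"yaw": 0}
    - {"xyz": [1,0,-66],"yaw": 0}
    - {"xyz": [1,0,-66],"yaw": 0}
    - {"xyz": [1,0,-66],"yaw": 0}

```text
time_s: 63.75
tool_pos: [0.555, 0.1568, 0.1156]
tool_rot: [0.0, -0.017, 1.0, 0.0]
ft_force: [0.0, 0.5, 0.4]
width: 0.0641
grip_force: 0.0
```

Request:
play_rows:
  targets:
    - {"xyz": [0,0,0],"yaw": 0}
    - {"xyz": [0,0,0],"yaw": 0}
    - {"xyz": [0,0,0],"yaw": 0}
    - {"xyz": [0,0,0],"yaw": 0}
    - {"xyz": [0,0,0],"yaw": 0}
    - {"xyz": [0,0,0],"yaw": -10}
    - {"xyz": [0,0,0],"yaw": -20}
    - {"xyz": [0,0,0],"yaw": -30}
  claw: -0.2

```text
time_s: 64.75
tool_pos: [0.555, 0.156, 0.116]
tool_rot: [0.001, 0.245, 0.969, -0.001]
ft_force: [-3.2, -7.7, 9.3]
width: 0.0424
grip_force: 59.8
```

Request:
play_rows:
  targets:
    - {"xyz": [0,0,0],"yaw": -10}
    - {"xyz": [0,0,0],"yaw": -20}
    - {"xyz": [0,0,0],"yaw": -30}
    - {"xyz": [0,0,0],"yaw": -40}
    - {"xyz": [0,0,0],"yaw": -50}
    - {"xyz": [0,0,0],"yaw": -60}
    - {"xyz": [0,0,0],"yaw": -70}
    - {"xyz": [0,0,0],"yaw": -80}

```text
time_s: 65.75
tool_pos: [0.5541, 0.1556, 0.116]
tool_rot: [0.001, 0.811, 0.585, -0.001]
ft_force: [-7.9, -9.3, 13.1]
width: 0.0424
grip_force: 60.2
```

Request:
play_rows:
  targets:
    - {"xyz": [0,0,0],"yaw": -7}
    - {"xyz": [0,0,0],"yaw": -10}
    - {"xyz": [0,0,0],"yaw": -10}
    - {"xyz": [0,0,0],"yaw": -10}
    - {"xyz": [0,0,0],"yaw": -10}
    - {"xyz": [0,0,0],"yaw": -10}
    - {"xyz": [0,0,0],"yaw": -10}
    - {"xyz": [0,0,0],"yaw": -10}

```text
time_s: 66.75
tool_pos: [0.554, 0.1557, 0.116]
tool_rot: [0.001, 0.858, 0.514, -0.001]
ft_force: [-9.1, -9.9, 14.4]
width: 0.0422
grip_force: 60.3
```

Request:
play_rows:
  targets:
    - {"xyz": [0,0,0],"yaw": 0}
    - {"xyz": [0,0,0],"yaw": 0}
    - {"xyz": [0,0,0],"yaw": 0}
    - {"xyz": [0,0,0],"yaw": 0}
    - {"xyz": [0,0,10],"yaw": 0}
    - {"xyz": [0,0,35],"yaw": 0}
    - {"xyz": [0,0,65],"yaw": 0}
    - {"xyz": [0,0,100],"yaw": 0}
  claw: 0.5

```text
time_s: 67.75
tool_pos: [0.5546, 0.1568, 0.2168]
tool_rot: [-0.0, 0.857, 0.515, -0.0]
ft_force: [-0.0, 0.2, 0.7]
width: 0.0641
grip_force: 0.0
```

Request:
play_rows:
  targets:
    - {"xyz": [-10,-40,30],"yaw": 8}
    - {"xyz": [-20,-80,60],"yaw": 16}
    - {"xyz": [-30,-120,100],"yaw": 24}
    - {"xyz": [-30,-150,120],"yaw": 30}
    - {"xyz": [-30,-150,120],"yaw": 30}
    - {"xyz": [-30,-150,120],"yaw": 30}
    - {"xyz": [-30,-150,120],"yaw": 30}
    - {"xyz": [-30,-150,120],"yaw": 30}

```text
time_s: 68.75
tool_pos: [0.5247, 0.0075, 0.3349]
tool_rot: [-0.0, 0.695, 0.719, -0.0]
ft_force: [0.2, -0.1, 0.7]
width: 0.0639
grip_force: 0.0
```

```bash
python3 - <<'E'
from h import *
s,y,_,_=tool();print(s["time_s"],s["tool_pos"],y,s["width"],s["ft_force"])
p,im=look("wrist","w11.png");_,t=look("top","t2.png");a=im[:,:,::-1]
b=cv2.resize(t[150:290,135:385,::-1],(512,287),interpolation=cv2.INTER_CUBIC)
cv2.imwrite("pics/fin.png",cv2.resize(np.vstack([a[:290],b]),(510,575)))
E
```

```text
68.75 [0.52470634 0.00749886 0.33489746] 1.9791065528674407 0.0638972137844826 [ 0.19989371 -0.10397839  0.69850644]
```

View pics/fin.png

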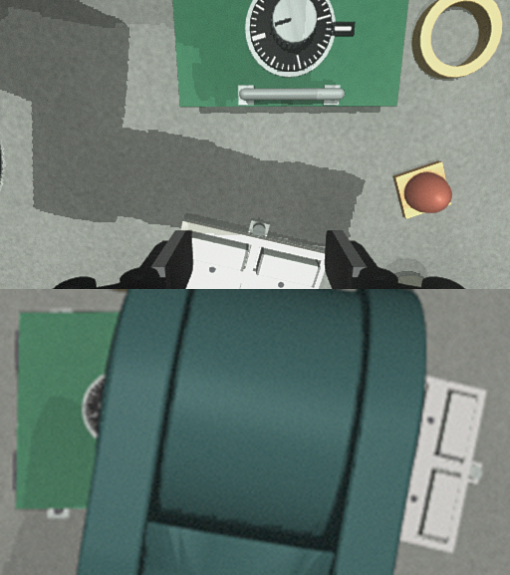

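The dial's zero now points left, ~165° from the index, so the chest is locked. The lid is shut and the bystanders are in place. A numeric check that the cases haven't moved since s2:

```bash
python3 - <<'E'
from h import *
_,b=look("scene","s3.png");a=cv2.imread("pics/s2.png")
m=cv2.absdiff(a,b[:,:,::-1]).max(2)[130:202,140:262]>60
ys,xs=np.nonzero(m);print(m.sum(),(xs.min()+140,xs.max()+140,ys.min()+130,ys.max()+130) if m.any() else "")
# case tops visible in the scene view: bright blobs vs expected outline
p=env.camera_params("scene");n=np.array([[436.1,-281.9],[545.7,-305.1],[465.3,-144.9],[574.9,-168.1]])/1000
R2=np.array([[.978,.208],[-.208,.978]])
for f in ("s2","s3"):
    im=cv2.imread(f"pics/{f}.png").min(2)
    for c in n:
        w=[np.r_[c+R2@np.array([sx*.046,sy*.018]),.038] for sx,sy in((-1,-1),(1,-1),(1,1),(-1,1))]
        k=np.zeros(im.shape,np.uint8);cv2.fillPoly(k,[proj(p,w).astype(np.int32)],1)
        v=im[k>0];print(f,c,v.mean().round(1),v.std().round(1))
E
```

```text
1026 (np.int64(196), np.int64(261), np.int64(149), np.int64(201))
s2 [ 0.4361 -0.2819] 236.8 27.0
s2 [ 0.5457 -0.3051] 240.3 22.5
s2 [ 0.4653 -0.1449] 243.7 23.8
s2 [ 0.5749 -0.1681] 248.5 16.4
s3 [ 0.4361 -0.2819] 232.4 30.0
s3 [ 0.5457 -0.3051] 236.2 25.3
s3 [ 0.4653 -0.1449] 240.4 26.0
s3 [ 0.5749 -0.1681] 245.6 18.1
```

```bash
python3 -c "
from bench import env
print(env.sign_off())"
```

```text
the job is handed in; nothing more can be done
None
```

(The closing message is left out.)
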